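# Hang the lapped glass strips on a bird feeder's roof

### The job

Roof the bird feeder with the three glass strips in diminishing courses: work from the eaves up, the widest strip on the lowest batten, then the middle one, then the narrowest on the top batten, each lapping over the one below. Hang every strip with its plain face up, square and centred on the roof, both nibs hooked down behind the batten and drawn snugly against it, and its tail resting on what lies below. Handle the glass gently and leave the other things on the bench alone.

Things in the scene. Friction and masses are not known exactly. Their poses are not given: they have to be found in the camera images.
- feeder: wooden bird feeder under construction, firm on the bench: tray 150 x 166 mm, posts, open lean-to roof frame. Origin: centre of its underside. x runs from the low eaves to the high back, z up. The tops of its two rafters (at y = +-66 mm, nothing between them) rise at 33 deg (0.576 rad), from z = 60 mm at x = -68 mm.
- fillet (a point): middle of the top up-slope edge of the tilting fillet at the eaves: a bar 168 mm long (y), 10 mm wide, 17.4 mm above the rafter tops, on which the tail of the lowest strip rests. Nominally 52 mm down the slope from batten_1
- wide_strip: pale green-grey glass strip, 70 mm head to tail (x), 170 long (y), 8.5 thick, about 250 g. Two nibs under the head edge (+x). Origin: centre of the flat underside, level with the nibs' roots; z out of the plain upper face. Starts nibs down on the bench, leaning 4.5 deg, head raised. Hung home it slopes 20.6 deg (+-1), tail on the fillet.
- wide_strip_nib_l (a point): inner corner where the tailward face of the +y nib of wide_strip meets the underside: (29, 46, 0) mm in the strip's frame; home, it lies on the batten's top edge, 1 mm up-slope of its origin line (the nib's foot touches first). Nibs of all strips: 24 mm long (y), 6 mm thick (x), 5 mm deep, flush with the head edge
- wide_strip_nib_r (a point): the same corner of the -y nib: (29, -46, 0) mm in the frame of wide_strip
- middle_strip: pale green-grey glass strip, 62 mm head to tail (x), 170 long (y), 7.5 thick, about 200 g. Two nibs under the head edge (+x). Origin: centre of the flat underside, level with the nibs' roots; z out of the plain upper face. Starts nibs down on the bench, leaning 5.1 deg, head raised. Hung home it slopes 21.5 deg (+-1), tail on the wide strip (lap about 13 mm).
- middle_strip_nib_l (a point): inner corner where the tailward face of the +y nib of middle_strip meets the underside: (25, 46, 0) mm in the strip's frame; home, it lies on the batten's top edge, 1 mm up-slope of its origin line (the nib's foot touches first)
- middle_strip_nib_r (a point): the same corner of the -y nib: (25, -46, 0) mm in the frame of middle_strip
- narrow_strip: pale green-grey glass strip, 54 mm head to tail (x), 170 long (y), 7 thick, about 160 g. Two nibs under the head edge (+x). Origin: centre of the flat underside, level with the nibs' roots; z out of the plain upper face. Starts nibs down on the bench, leaning 5.9 deg, head raised. Hung home it slopes 21.8 deg (+-1), tail on the middle strip (lap about 10 mm).
- narrow_strip_nib_l (a point): inner corner where the tailward face of the +y nib of narrow_strip meets the underside: (21, 46, 0) mm in the strip's frame; home, it lies on the batten's top edge, 1 mm up-slope of its origin line (the nib's foot touches first)
- narrow_strip_nib_r (a point): the same corner of the -y nib: (21, -46, 0) mm in the frame of narrow_strip
- batten_1: lowest, nearest the eaves of three roof battens, 172 mm long (y), 10 wide, 6 high on the rafters; nailed by hand, up to 2 mm off its line up or down the slope. Origin: middle of the top edge of its up-slope face, behind which the nibs hook; x up the slope, z square out of the roof.
- batten_2: middle of three roof battens, 172 mm long (y), 10 wide, 6 high on the rafters; nailed by hand, up to 2 mm off its line up or down the slope. Origin: middle of the top edge of its up-slope face, behind which the nibs hook; x up the slope, z square out of the roof. Nominally 43 mm up the slope from batten_1.
- batten_3: highest of three roof battens, 172 mm long (y), 10 wide, 6 high on the rafters; nailed by hand, up to 2 mm off its line up or down the slope. Origin: middle of the top edge of its up-slope face, behind which the nibs hook; x up the slope, z square out of the roof. Nominally 38 mm up the slope from batten_2.
- pliers: bystander: red-handled pliers, 168 x 61 x 18 mm, lying left of the feeder; leave them alone
- cutter: bystander: wooden glass cutter, 151 x 15 x 15 mm, lying between the feeder and the grinder; leave it alone
- amber_slab: bystander: loose flat piece of amber glass, 50 x 90 x 8 mm, no nibs; leave it alone

How it is judged:
On the way, in this order (a step that is already met when the one before it is completed fails the run):
1. the wide strip hangs on batten_1, both nibs home behind it, tail down on the tilting fillet, and is let go (x of wide_strip_nib_l in the frame of batten_1 between -0.002 and 0.002 m and z of wide_strip_nib_l in the frame of batten_1 between -0.002 and 0.002 m and x of wide_strip_nib_r in the frame of batten_1 between -0.002 and 0.002 m and z of wide_strip_nib_r in the frame of batten_1 between -0.002 and 0.002 m and y of wide_strip in the frame of batten_1 between -0.008 and 0.008 m and contact force between wide_strip and feeder above 0.05 N and contact force between wide_strip and the fingers below 0.05 N and linear speed of wide_strip below 0.01 m/s), for 0.2 s.
2. the middle strip hangs on batten_2, both nibs home behind it, tail down on the strip below, and is let go (x of middle_strip_nib_l in the frame of batten_2 between -0.002 and 0.002 m and z of middle_strip_nib_l in the frame of batten_2 between -0.002 and 0.002 m and x of middle_strip_nib_r in the frame of batten_2 between -0.002 and 0.002 m and z of middle_strip_nib_r in the frame of batten_2 between -0.002 and 0.002 m and y of middle_strip in the frame of batten_2 between -0.008 and 0.008 m and contact force between middle_strip and wide_strip above 0.05 N and contact force between middle_strip and the fingers below 0.05 N and linear speed of middle_strip below 0.01 m/s), for 0.2 s.
3. the narrow strip hangs on batten_3, both nibs home behind it, tail down on the strip below, and is let go (x of narrow_strip_nib_l in the frame of batten_3 between -0.002 and 0.002 m and z of narrow_strip_nib_l in the frame of batten_3 between -0.002 and 0.002 m and x of narrow_strip_nib_r in the frame of batten_3 between -0.002 and 0.002 m and z of narrow_strip_nib_r in the frame of batten_3 between -0.002 and 0.002 m and y of narrow_strip in the frame of batten_3 between -0.008 and 0.008 m and contact force between narrow_strip and middle_strip above 0.05 N and contact force between narrow_strip and the fingers below 0.05 N and linear speed of narrow_strip below 0.01 m/s), for 0.2 s.
At the end, for the whole second after the job is handed in: Wide strip on the lowest batten, middle strip on the middle one, narrow strip on the top one: each nib corner within 2 mm of the batten's top up-slope edge, along the slope and in height; strip centred to 8 mm, tail side resting on the fillet or the strip below; let go and at rest (all of step 1 and all of step 2 and all of step 3); the robot touches nothing.
It fails at once if a glass strip is knocked or pressed hard (over 80 N) against the roof or another strip (contact force between any of wide_strip, middle_strip, narrow_strip and feeder above 80 N or contact force between wide_strip and middle_strip above 80 N or contact force between any of middle_strip, wide_strip and narrow_strip above 80 N).
It fails at once if a bystander is pushed more than 30 mm (distance of any of pliers, cutter, amber_slab from where it was at the start of the episode above 0.03 m).
It also fails if it takes over 72 s, if anything falls off the work surface, if the arm or the gripper's body presses on something with over 40 N, if the wrist force passes 120 N, or if a joint passes its speed limit or range.

### The arm

A 6-joint arm with a two-finger parallel gripper is mounted at the origin on a cart in front of the work surface, level with it; the furniture and walls round the work are solid. World frame = base frame: x ahead of the robot, y to its left, z up, the work surface at z = 0. Lengths are in m, angles in rad, forces in N, time in s.
With the tool pointing down it reaches from about 0.35 to 0.725 m from the base axis. Payload 6 kg.
Tool frame: the origin (TCP) lies at the very end of the fingers, on their centre line; the grasp point (between the pads) lies 19 mm behind it; z points along the fingers, y is the line along which they close (so a half turn about z gives the same grasp; the last joint's range is limited). The gripper opens to 85 mm and grips with 20 to 120 N. Pads are 22 mm wide; open, the fingers measure 114 mm over their backs; the gripper's body (76 mm by 85 mm) begins 54 mm behind the grasp point. The pads swing forward as they close: fully open they stand 13 mm farther back than shut.
Start: joints at [-0.951, 0.04, 0.085, 0, -1.615, -0.334], TCP at [0.169, -0.576, 0.231] pointing down, gripper open.
Joint ranges: [-2.56, 2.56], [-1.29, 2.01], [-1.08, 1.49], [-3.29, 1.98], [-2.81, -0.18], [-2.99, 2.99]. Speed limits (rad/s): [2.57, 2.57, 3.01, 3.14, 3.14, 3.14].

### API

Orientations are given as a unit quaternion [x, y, z, w].
In Python, from bench import telemetry, vision, job, models gives the robot as it stands.
- The arm moves only by the tool arm_command, never from a script. Its argument "targets" is one flat list of numbers, 7 for each row, row after row: the shift along the tool's x, y, z scaled (see below), then the turn, a rotation vector about the tool's x, y, z scaled (see below), then the opening, from -1 (shut) to 1 (fully open). In form: [dx, dy, dz, ax, ay, az, claw, dx, dy, dz, ax, ay, az, claw, ...]. A call has 1 to 8 rows; each row shifts and turns the commanded pose from where the row before left it, along the tool's axes as they then stand; what a row does not reach is not made up. The controller multiplies each number of a shift by 200 mm and each number of a turn by 120 degrees. A row lasts 1/8 s, in which the tool goes at most 62.5 mm and 10.7 degrees, less where a joint would pass 70% of its speed; a pose out of reach is approached as far as the arm can. A call with a number of a shift or a turn outside -1 to 1 is refused whole. A call with a gripper value outside its range is refused whole. The fingers move at their own pace and stop on an object; "force" is the grip in N (left out, the last holds). Time passes only in rows, so rows that do not move let the fingers close. It gives the time, the measured TCP pose, the force, the opening and the grip force at its end, in the units of the state.
- telemetry.state(): the state, without advancing time (a new reading comes with each control period).
- vision.capture(name): name is "side" or "top"; returns the picture (420x560x3 uint8, blue, green, red); there is no depth.
- vision.get_calibration(name): a dict with "K" (3x3 intrinsics, pixels), "rvec" (rotation vector, rad) and "tvec" (3), from world to camera coordinates, as OpenCV has them. Camera axes: x right, y down, z forward; pixel columns grow to the right and rows downward; lengths in m; the calibration is good to about 2 mm. A picture is of the moment at which its call begins. get_calibration takes no time and is no camera call.
- job.sign_off(): hands the job in; it is judged then, once.
Trained networks look in the newest picture that a camera, given by its name, has taken for a name from the list of things; names that differ only in an ending like _2 or _b are one class to them, and where a whole thing is asked for, a point or a joint stands for the part that bears it (a point fixed in the world has none). Each returns a list of dicts, best first, with "confidence" (0 to 1); they miss things now and then, are a little off and sometimes report something else, mostly with a low value. They report only what shows in the picture. A call takes as long as a camera call.
- models.silhouettes(camera, name): "region" (420x560 bool, what is visible of it).
- models.spot_point(camera, name): "at" ([x, y, z] in m, in the coordinates of the camera as it stood for that picture, good to about 4 mm: a listed point, or the origin of a listed thing).
The state is a dict: "clock": time; "qpos": joint angles; "qd": joint speeds; "tau": joint torques, N m; "tcp_pos": TCP position; "tcp_rot": TCP orientation; "wrist_force": force on the tool from outside, world axes, zero at the start; "moment": the same for the moment, N m; "gripper_width": finger opening in m; "finger_force": force on a finger pad.
Only numpy, scipy, OpenCV 4.12 (cv2) and the standard library are available. Lean on these libraries where they do the work, as an engineer would, in place of code of your own. Each camera call takes 0.05 s, during which the arm holds its last target. There are 200 camera calls.

## Working session

There is one attempt and no reset: what is moved stays moved. The work goes in short steps, Python scripts to look and compute and a tool call to move; the robot and the scene stay as the last step left them, time stands still between calls to the robot, and variables do not carry over. Pictures are saved under pics/ and viewed, at most 10 in all, crops included, and the job is handed in when it is done.

Besides the shell and the picture viewer there is one more tool, called by a JSON object that holds its "op" and its "data". arm_command: Moves the arm, as the interface text tells. Shifts and turns lie within -1 to 1; 1 stands for 200 mm of shift or 120 degrees of turn. Its arguments: {"type":"object","properties":{"targets":{"type":"array","items":{"type":"number","minimum":-1,"maximum":1}},"force":{"type":"number"}},"required":["targets"]}

```bash
ls; mkdir -p pics; cat > h.py <<'E'
import numpy as np, cv2
from scipy.spatial.transform import Rotation as R
from bench import telemetry, vision, job, models
def cal(c):
    k=vision.get_calibration(c); return np.array(k["K"],float),cv2.Rodrigues(np.array(k["rvec"],float))[0],np.array(k["tvec"],float).ravel()
def w(c,p):
    K,r,t=cal(c); return r.T@(np.array(p)-t)
def pix(c,P):
    K,r,t=cal(c); return cv2.projectPoints(np.array(P,float).reshape(-1,3),cv2.Rodrigues(r)[0],t,K,None)[0].reshape(-1,2)
E
python3 - <<'E'
from h import *
for c in("side","top"):
    im=vision.capture(c); cv2.imwrite(f"pics/{c}0.png",im)
    K,r,t=cal(c); print(c,K[0,0],"cam at",-r.T@t,"axis",r[2])
    for n in ["feeder","fillet","batten_1","batten_2","batten_3","wide_strip","wide_strip_nib_l","wide_strip_nib_r","middle_strip","middle_strip_nib_l","middle_strip_nib_r","narrow_strip","narrow_strip_nib_l","narrow_strip_nib_r","pliers","cutter","amber_slab"]:
        for d in models.spot_point(c,n)[:4]: 
            p=w(c,d["at"]); print(n,round(d["confidence"],2),p.round(4),pix(c,p)[0].round())
s=telemetry.state(); print(s["tcp_pos"],s["tcp_rot"],s["clock"])
E
```

```text
pics
side 505.33020281485204 cam at [0.49569093 1.41972723 0.7241908 ] axis [ 0.0153064  -0.89903079 -0.43761781]
feeder 0.66 [5.206e-01 3.037e-01 3.000e-04] [281. 269.]
fillet 0.84 [0.4576 0.2762 0.0795] [305. 238.]
fillet 0.54 [0.4912 0.5728 0.0017] [291. 338.]
batten_1 0.68 [0.5012 0.2972 0.0953] [288. 236.]
batten_1 0.58 [0.5678 0.3286 0.1477] [261. 223.]
batten_2 0.68 [0.5012 0.2972 0.0953] [288. 236.]
batten_2 0.58 [0.5678 0.3286 0.1477] [261. 223.]
batten_3 0.68 [0.5012 0.2972 0.0953] [288. 236.]
batten_3 0.58 [0.5678 0.3286 0.1477] [261. 223.]
wide_strip 0.83 [0.4747 0.0044 0.0051] [298. 216.]
wide_strip_nib_l 0.96 [0.4348 0.0352 0.0109] [311. 219.]
wide_strip_nib_r 0.96 [0.4348 0.0352 0.0109] [311. 219.]
middle_strip 0.67 [ 0.4782 -0.1083  0.0027] [296. 201.]
middle_strip_nib_l 0.72 [ 0.5182 -0.0755  0.0041] [284. 205.]
middle_strip_nib_l 0.65 [ 0.4234 -0.0899  0.0099] [313. 202.]
middle_strip_nib_l 0.45 [0.5686 0.3291 0.1464] [261. 224.]
middle_strip_nib_r 0.72 [ 0.5182 -0.0755  0.0041] [284. 205.]
middle_strip_nib_r 0.65 [ 0.4234 -0.0899  0.0099] [313. 202.]
middle_strip_n
[... 1804 characters left out ...]
e_strip_nib_r 0.55 [ 0.5142 -0.0794  0.0041] [354. 209.]
narrow_strip 0.95 [0.4724 0.1164 0.0036] [290. 225.]
narrow_strip_nib_l 0.72 [0.5186 0.1304 0.0059] [285. 210.]
narrow_strip_nib_l 0.61 [0.4255 0.1414 0.0027] [282. 240.]
narrow_strip_nib_r 0.72 [0.5186 0.1304 0.0059] [285. 210.]
narrow_strip_nib_r 0.61 [0.4255 0.1414 0.0027] [282. 240.]
pliers 0.68 [ 0.4878  0.5687 -0.0009] [140. 224.]
cutter 0.56 [0.6658 0.1649 0.0008] [272. 162.]
cutter 0.4 [ 0.5127 -0.0782  0.0063] [354. 210.]
cutter 0.17 [0.5214 0.0298 0.0066] [318. 208.]
amber_slab 0.57 [ 0.5502 -0.2352 -0.0029] [404. 196.]
[ 0.16917627 -0.57563544  0.23126594] [-1.42436089e-01  9.89804000e-01  3.01469052e-05 -1.52056935e-05] 1.8
```

```bash
python3 - <<'E'
import cv2
a=cv2.imread("pics/top0.png")[130:290,110:440]; cv2.imwrite("pics/topc.png",cv2.resize(a,None,fx=2.4,fy=2.4,interpolation=2))
a=cv2.imread("pics/side0.png")[150:360,190:370]; cv2.imwrite("pics/sidec.png",cv2.resize(a,None,fx=2.8,fy=2.8,interpolation=2))
E
```

```text
(no output)
```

View pics/topc.png

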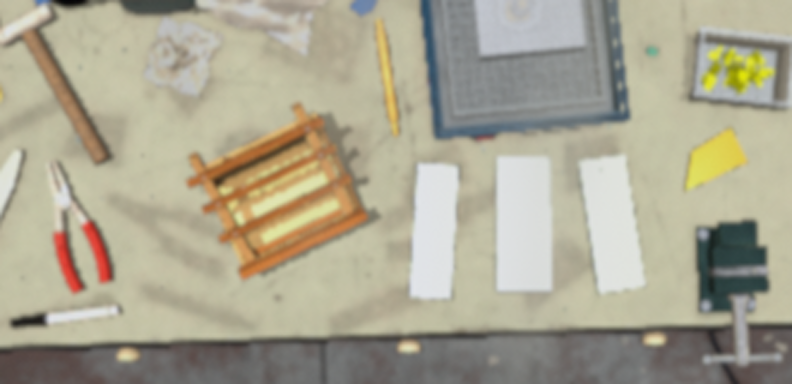

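View pics/sidec.png

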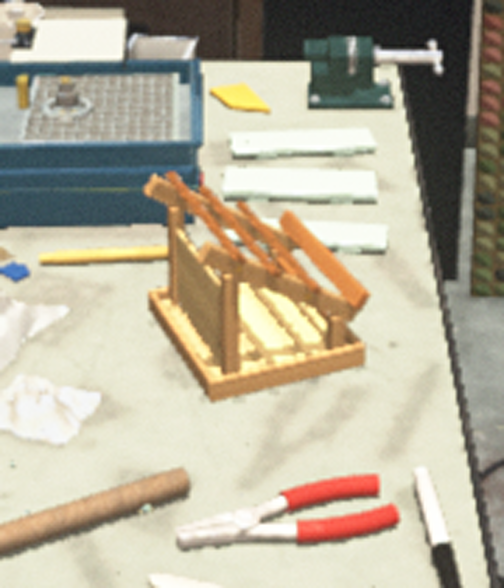

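```bash
python3 - <<'E'
from h import *
from collections import defaultdict
acc=defaultdict(list)
ref=dict(feeder=[.522,.3046,0],fillet=[.4578,.2765,.08],b1=[.5013,.297,.098],b2=[.538,.311,.1215],b3=[.567,.327,.144])
for i in range(4):
  for c in("side","top"):
    vision.capture(c)
    for n in("feeder","fillet","batten_1"):
        for d in models.spot_point(c,n):
            p=w(c,d["at"])
            for k in ref:
                if np.linalg.norm(p-ref[k])<.014: acc[k,c].append(p)
for k in acc: print(k,len(acc[k]),np.mean(acc[k],0).round(4),np.std(acc[k],0).round(4))
K,r,t=cal("top"); C=-r.T@t
def ray(u,z):
    d=(r.T@np.linalg.solve(K,np.c_[u,np.ones(len(u))].T)).T; return C+d*((z-C[2])/d[:,2:])
for n in("wide_strip","middle_strip","narrow_strip","batten_1","fillet","feeder"):
  for d in models.silhouettes("top",n)[:4]:
    m=d["region"]; u=np.argwhere(m)[:,::-1].astype(float)
    P=ray(u,.011 if "strip" in n else .1)[:,:2]; 
    e,v=np.linalg.eigh(np.cov(P.T)); a=np.degrees(np.arctan2(v[1,1],v[0,1]))%180
    rc=cv2.minAreaRect((P*1000).astype(np.float32))
    print(n,round(d["confidence"],2),len(u),"cen",P.mean(0).round(4),"long axis",a.round(2),"size",np.sqrt(12*e).round(4),"rect",np.round(rc[0],1),np.round(rc[1],1),round(rc[2],1))
E
```

```text
('feeder', 'side') 4 [0.5235 0.3036 0.0016] [0.0014 0.0006 0.0021]
('fillet', 'side') 5 [0.4555 0.2787 0.0797] [0.0009 0.0014 0.001 ]
('b2', 'side') 4 [0.5377 0.313  0.1231] [0.0016 0.0005 0.0006]
('b3', 'side') 4 [0.5692 0.3264 0.1476] [0.002  0.0005 0.0012]
('feeder', 'top') 5 [ 0.523   0.3031 -0.0014] [0.001  0.0018 0.0012]
('fillet', 'top') 4 [0.4582 0.2749 0.0811] [0.0015 0.0018 0.0013]
('b3', 'top') 4 [0.5645 0.3258 0.1404] [0.001  0.0004 0.0017]
('b1', 'top') 4 [0.5024 0.2988 0.1   ] [0.0015 0.0009 0.0013]
('b2', 'top') 4 [0.5406 0.3133 0.1184] [0.0003 0.0007 0.0011]
('b1', 'side') 3 [0.5002 0.2972 0.0946] [0.0014 0.0013 0.001 ]
wide_strip 0.67 1336 cen [0.476  0.0018] long axis 178.15 size [0.071  0.1702] rect [475.8   1.7] [ 72.6 172.3] 88.1
middle_strip 0.6 1098 cen [ 0.4725 -0.1086] long axis 6.92 size [0.0597 0.1703] rect [ 472.6 -108.3] [169.6  63.2] 6.6
batten_1 0.8 160 cen [0.5392 0.3043] long axis 114.15 size [0.0087 0.1616] rect [535.5 311.2] [ 10.5 163.1] 24.6
batten_1 0.72 250 cen [0.5683 0.3271] long axis 113.72 size [0.0117 0.1779] rect [568.2 327.2] [ 13.7 174.7] 23.1
batten_1 0.69 301 cen [0.5016 0.2896] long axis 114.21 size [0.0142 0.172 ] rect [501.  292.2] [ 16.5 172.9] 23.2
fillet 0.69 2837 cen [0.5171 0.3001] long axis 113.33 size [0.1441 0.1607] rect [522.4 306.6] [158.5 170.8] 24.9
fillet 0.53 1167 cen [ 0.4705 -0.0907] long axis 6.37 size [0.0593 0.1588] rect [470.7 -89.9] [159.9  61.1] 6.4
fillet 0.26 963 cen [0.469  0.1188] long axis 175.2 size [0.049  0.1567] rect [468.5 118.5] [ 52.1 158.1] 84.7
feeder 0.59 2918 cen [0.5177 0.3018] long axis 106.31 size [0.146  0.1637] rect [521.3 307.8] [160.6 173.5] 23.2
```

```bash
cat >> h.py <<'E'
TH=dict(wide=8.5,middle=7.5,narrow=7.); BK=dict(wide=7.7,middle=5.5,narrow=3.8); LX=dict(wide=70,middle=62,narrow=54); NX=dict(wide=29,middle=25,narrow=21)
HOME=dict(wide=20.6,middle=21.5,narrow=21.8); LEAN=dict(wide=4.5,middle=5.1,narrow=5.9)
YAW=24.0; F0=np.array([.5217,.3054,0]); S={'wide':62.,'middle':105.,'narrow':143.}
RF=R.from_euler('z',YAW,degrees=True)
def srot(yaw,slope): return R.from_euler('z',yaw,degrees=True)*R.from_euler('y',-slope,degrees=True)
def tool(Rs):
    m=Rs.as_matrix(); return R.from_matrix(np.c_[-m[:,1],-m[:,0],-m[:,2]])
def depth(n,over=5.): return TH[n]-over-BK[n]   # strip z of TCP
def bench_pose(n,c,yaw,up=0,over=5.):
    Rs=srot(yaw,LEAN[n]); L=np.radians(LEAN[n])
    o=np.array([*c,LX[n]/2000*np.sin(L)]); o=o+[0,0,up/1000]
    return o+Rs.apply([0,0,depth(n,over)/1000]),tool(Rs)
def roof_pose(n,du=0.,dn=0.,dang=0.,dyaw=0,dy=0.,over=5.):
    "nib corner du mm up-slope, dn mm off the batten edge (home du=1,dn=0)"
    a=np.radians(33); s=S[n]
    e=np.array([-68,0,60])+(s+du)*np.array([np.cos(a),0,np.sin(a)])+(6+dn)*np.array([-np.sin(a),0,np.cos(a)])+[0,dy,0]
    e=F0+RF.apply(e/1000); Rs=srot(YAW+dyaw,HOME[n]+dang)
    return e+Rs.apply(np.array([-NX[n],0,depth(n,over)])/1000),tool(Rs)
def plan(p,Rt,claw,n=None,cur=None):
    s=telemetry.state(); P=np.array(s["tcp_pos"]);Q=R.from_quat(s["tcp_rot"])
    if cur: P,Q=cur
    rv=(Q.inv()*Rt).as_rotvec(); 
    k=int(max(np.ceil(np.degrees(np.linalg.norm(rv))/10.2),np.ceil(np.linalg.norm(p-P)/.052),1)); n=n or k; assert n>=k,k
    P0,Q0=P.copy(),Q; out=[]
    for i in range(1,n+1):
        Pi=P0+(p-P0)*i/n; Qi=Q0*R.from_rotvec(rv*i/n)
        d=np.round(Q.inv().apply(Pi-P)/.2,3); a=np.round((Q.inv()*Qi).as_rotvec()/np.radians(120),3)
        out.append([*d,*a,claw]); P=P+Q.apply(d*.2); Q=Q*R.from_rotvec(a*np.radians(120))
    for j in range(0,n,8): print(", ".join("%g"%(x+0) for r in out[j:j+8] for x in r)); print()
    return P,Q
def st():
    s=telemetry.state(); print("t",round(s["clock"],2),"tcp",np.round(s["tcp_pos"],4),"q",np.round(s["qpos"],2),"F",np.round(s["wrist_force"],1),"w",round(s["gripper_width"],4),"f",s["finger_force"])
E
python3 - <<'E'
from h import *
st(); p,Rt=bench_pose("wide",(.475,.003),88.15,up=90); print(p)
plan(p,Rt,1,18)
for n in S: print(n,roof_pose(n,1)[0])
E
```

```text
t 3.7 tcp [ 0.1692 -0.5756  0.2313] q [-0.95  0.04  0.08 -0.   -1.62 -0.33] F [0.1 1.2 0.7] w 0.0855 f 0.0
[0.47501064 0.00332936 0.08855902]
-0.127, 0.13, 0.04, 0, -0.003, -0.075, 1, -0.145, 0.109, 0.04, 0.001, -0.003, -0.075, 1, -0.161, 0.085, 0.041, 0, -0.003, -0.075, 1, -0.171, 0.059, 0.043, 0.001, -0.003, -0.074, 1, -0.179, 0.032, 0.043, 0, -0.003, -0.075, 1, -0.18, 0.003, 0.045, 0.001, -0.003, -0.075, 1, -0.179, -0.024, 0.045, 0, -0.003, -0.075, 1, -0.172, -0.053, 0.047, 0, -0.002, -0.075, 1

-0.162, -0.079, 0.047, 0.001, -0.003, -0.075, 1, -0.148, -0.103, 0.049, 0, -0.003, -0.074, 1, -0.129, -0.124, 0.049, 0.001, -0.003, -0.075, 1, -0.108, -0.143, 0.051, 0, -0.003, -0.075, 1, -0.084, -0.158, 0.051, 0.001, -0.003, -0.075, 1, -0.058, -0.169, 0.052, 0, -0.003, -0.075, 1, -0.031, -0.176, 0.052, 0.001, -0.003, -0.075, 1, -0.002, -0.179, 0.052, 0, -0.003, -0.075, 1

0.026, -0.176, 0.053, 0.001, -0.003, -0.074, 1, 0.054, -0.171, 0.053, 0, -0.003, -0.075, 1

wide [0.48141303 0.28746308 0.08520942]
middle [0.51756192 0.30355761 0.11080998]
narrow [0.54971934 0.31787501 0.13399005]
```

{"op": "arm_command", "data": {"targets": [-0.127, 0.13, 0, 0, -0.003, -0.075, 1, -0.145, 0.109, 0, 0.001, -0.003, -0.075, 1, -0.161, 0.085, 0, 0, -0.003, -0.075, 1, -0.171, 0.059, 0, 0.001, -0.003, -0.074, 1, -0.179, 0.032, 0, 0, -0.003, -0.075, 1, -0.18, 0.003, 0, 0.001, -0.003, -0.075, 1, -0.179, -0.024, 0, 0, -0.003, -0.075, 1, -0.172, -0.053, 0, 0, -0.002, -0.075, 1], "force": 40}}

```text
clock: 4.7
tcp_pos: [0.3041, -0.3182, 0.2368]
tcp_rot: [-0.698, 0.716, -0.001, 0.023]
wrist_force: [-0.5, -0.8, -0.3]
gripper_width: 0.0854
finger_force: 0.0
```

{"op": "arm_command", "data": {"targets": [-0.162, -0.079, 0.047, 0.001, -0.003, -0.075, 1, -0.148, -0.103, 0.049, 0, -0.003, -0.074, 1, -0.129, -0.124, 0.049, 0.001, -0.003, -0.075, 1, -0.108, -0.143, 0.051, 0, -0.003, -0.075, 1, -0.084, -0.158, 0.051, 0.001, -0.003, -0.075, 1, -0.058, -0.169, 0.052, 0, -0.003, -0.075, 1, -0.031, -0.176, 0.052, 0.001, -0.003, -0.075, 1, -0.002, -0.179, 0.052, 0, -0.003, -0.075, 1]}}

```text
clock: 5.7
tcp_pos: [0.4401, -0.0606, 0.1734]
tcp_rot: [0.985, -0.169, 0.001, -0.038]
wrist_force: [0.8, -0.7, 0.0]
gripper_width: 0.0853
finger_force: 0.0
```

```bash
python3 - <<'E'
from h import *
st(); p,Rt=bench_pose("wide",(.475,.003),88.15,up=12); print(p)
plan(p,Rt,1,6)
E
```

```text
t 5.7 tcp [ 0.4401 -0.0606  0.1734] q [ 0.26 -0.39 -0.38 -0.07 -1.55  0.97] F [ 0.8 -0.7  0. ] w 0.0853 f 0.0
[0.47501064 0.00332936 0.01055902]
0.011, -0.05, 0.14, 0, -0.001, -0.024, 1, 0.014, -0.049, 0.139, 0, -0.001, -0.025, 1, 0.017, -0.048, 0.14, 0, -0.001, -0.024, 1, 0.02, -0.047, 0.139, 0.001, -0.001, -0.025, 1, 0.022, -0.046, 0.14, 0, -0.001, -0.024, 1, 0.025, -0.045, 0.139, 0, -0.001, -0.025, 1
```

{"op": "arm_command", "data": {"targets": [0.011, -0.05, 0.14, 0, -0.001, -0.024, 1, 0.014, -0.049, 0.139, 0, -0.001, -0.025, 1, 0.017, -0.048, 0.14, 0, -0.001, -0.024, 1, 0.02, -0.047, 0.139, 0.001, -0.001, -0.025, 1, 0.022, -0.046, 0.14, 0, -0.001, -0.024, 1, 0.025, -0.045, 0.139, 0, -0.001, -0.025, 1, 0, 0, 0, 0, 0, 0, 1]}}

```text
clock: 6.58
tcp_pos: [0.4734, 0.002, 0.0085]
tcp_rot: [0.999, -0.018, -0.002, -0.039]
wrist_force: [-0.0, -0.4, 0.6]
gripper_width: 0.0853
finger_force: 0.0
```

```bash
python3 - <<'E'
from h import *
st()
a=vision.capture("side"); cv2.imwrite("pics/s1.png",cv2.resize(a[120:260,220:400],None,fx=4,fy=4,interpolation=2))
p,Rt=bench_pose("wide",(.475,.003),88.15,up=0)
plan(p,Rt,1,2)
E
```

```text
t 6.58 tcp [0.4734 0.002  0.0085] q [ 0.37 -0.21 -0.54 -0.08 -1.22  1.19] F [-0.  -0.4  0.6] w 0.0853 f 0.0
0.002, -0.002, 0.029, 0, 0.001, -0.001, 1, 0.001, -0.001, 0.03, 0.001, 0, -0.001, 1
```

View pics/s1.png

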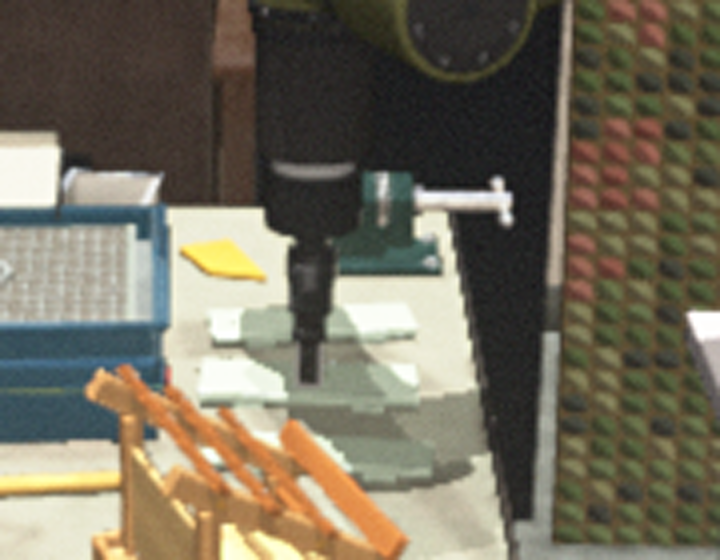

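```bash
python3 - <<'E'
from h import *
for y in(.043,.057):
  for z in(.01,.015,.02,.025): print(y,z,pix("side",[.4734,y,z])[0].round(1))
E
```

```text
0.043 0.01 [298.  219.9]
0.043 0.015 [298.1 218.4]
0.043 0.02 [298.1 217. ]
0.043 0.025 [298.1 215.5]
0.057 0.01 [298.1 222. ]
0.057 0.015 [298.1 220.6]
0.057 0.02 [298.1 219.1]
0.057 0.025 [298.2 217.6]
```

{"op": "arm_command", "data": {"targets": [0.002, -0.002, 0.029, 0, 0.001, -0.001, 1, 0.001, -0.001, 0.03, 0.001, 0, -0.001, 1, 0, 0, 0, 0, 0, 0, 1, 0, 0, 0, 0, 0, 0, 0.4, 0, 0, 0, 0, 0, 0, 0.4, 0, 0, 0, 0, 0, 0, 0.4, 0, 0, 0, 0, 0, 0, 0.4]}}

```text
clock: 7.5
tcp_pos: [0.476, 0.0035, -0.0003]
tcp_rot: [0.999, -0.016, 0.002, -0.04]
wrist_force: [-1.4, -0.9, 6.4]
gripper_width: 0.0687
finger_force: 45.7
```

{"op": "arm_command", "data": {"targets": [0, 0, -0.05, 0, 0, 0, 0.4, 0, 0, -0.15, 0, 0, 0, 0.4, 0, 0, -0.2, 0, 0, 0, 0.4, 0, 0, -0.2, 0, 0, 0, 0.4, 0, 0, 0, 0, 0, 0, 0.4]}}

```text
clock: 8.12
tcp_pos: [0.4766, -0.006, 0.1221]
tcp_rot: [0.999, -0.016, 0.004, -0.041]
wrist_force: [0.4, 0.2, -3.3]
gripper_width: 0.0684
finger_force: 46.2
```

```bash
python3 - <<'E'
from h import *
st()
a=vision.capture("side"); cv2.imwrite("pics/s2.png",cv2.resize(a[100:240,220:400],None,fx=4,fy=4,interpolation=2))
s=telemetry.state(); Q=R.from_quat(s["tcp_rot"])
for c in("side","top"):
  if c=="top": vision.capture(c)
  for n in("wide_strip","wide_strip_nib_l"):
    for d in models.spot_point(c,n): print(c,n,round(d["confidence"],2),w(c,d["at"]).round(4),"in tool",Q.inv().apply(w(c,d["at"])-s["tcp_pos"]).round(4))
E
```

```text
t 8.12 tcp [ 0.4766 -0.006   0.1221] q [ 0.35 -0.29 -0.39 -0.07 -1.43  1.19] F [ 0.4  0.2 -3.3] w 0.0684 f 46.17544770240784
side wide_strip 0.77 [ 0.4802 -0.0072  0.1254] in tool [ 0.0048  0.0007 -0.006 ]
side wide_strip 0.53 [ 0.5512 -0.2358 -0.0014] in tool [0.083  0.2365 0.1022]
side wide_strip_nib_l 0.87 [0.5234 0.0187 0.1241] in tool [ 0.0472 -0.0264 -0.0024]
side wide_strip_nib_l 0.85 [0.4347 0.0253 0.1294] in tool [-0.0417 -0.0305 -0.0076]
top wide_strip 0.6 [ 0.4739 -0.0065  0.119 ] in tool [-0.0015  0.0008  0.0004]
top wide_strip_nib_l 0.68 [0.5215 0.0192 0.1249] in tool [ 0.0452 -0.0269 -0.0031]
top wide_strip_nib_l 0.23 [ 4.904e-01  5.698e-01 -4.000e-04] in tool [-0.0044 -0.5641  0.1666]
```

View pics/s2.png

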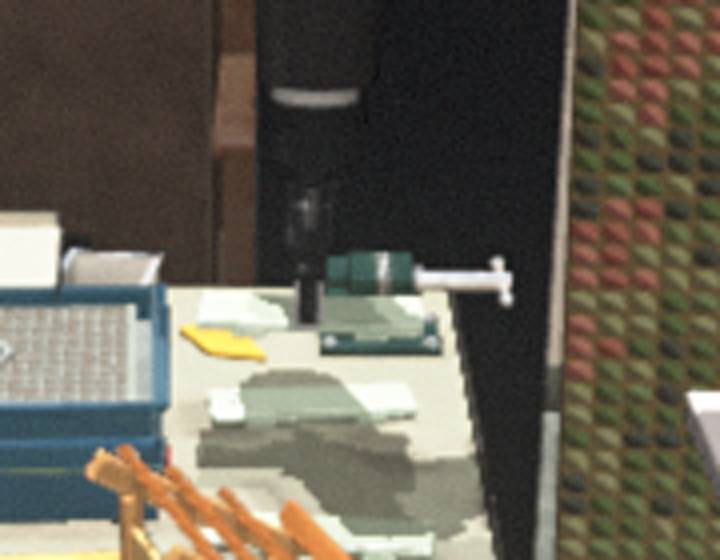

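```bash
python3 - <<'E'
from h import *
p,Rt=roof_pose("wide",du=6,dn=4,dy=1.5,over=4); c=plan(p+[0,0,.1],Rt,.4,8)
plan(p+[0,0,.02],Rt,.4,3,c); print(p)
E
```

```text
-0.001, -0.188, -0.032, 0.015, 0.015, 0.065, 0.4, -0.026, -0.187, -0.027, 0.015, 0.014, 0.066, 0.4, -0.051, -0.183, -0.022, 0.015, 0.015, 0.065, 0.4, -0.074, -0.175, -0.018, 0.015, 0.015, 0.065, 0.4, -0.097, -0.163, -0.016, 0.015, 0.015, 0.066, 0.4, -0.118, -0.149, -0.014, 0.015, 0.014, 0.065, 0.4, -0.137, -0.133, -0.013, 0.015, 0.015, 0.066, 0.4, -0.153, -0.112, -0.015, 0.015, 0.015, 0.065, 0.4

0, 0.047, 0.125, 0, 0, 0, 0.4, 0, 0.047, 0.125, 0, 0, 0, 0.4, 0, 0.047, 0.125, 0, 0, 0, 0.4

[0.48232211 0.28950979 0.09222336]
```

{"op": "arm_command", "data": {"targets": [-0.001, -0.188, -0.032, 0.015, 0.015, 0.065, 0.4, -0.026, -0.187, -0.027, 0.015, 0.014, 0.066, 0.4, -0.051, -0.183, -0.022, 0.015, 0.015, 0.065, 0.4, -0.074, -0.175, -0.018, 0.015, 0.015, 0.065, 0.4, -0.097, -0.163, -0.016, 0.015, 0.015, 0.066, 0.4, -0.118, -0.149, -0.014, 0.015, 0.014, 0.065, 0.4, -0.137, -0.133, -0.013, 0.015, 0.015, 0.066, 0.4, -0.153, -0.112, -0.015, 0.015, 0.015, 0.065, 0.4]}}

```text
clock: 9.43
tcp_pos: [0.4823, 0.2905, 0.1933]
tcp_rot: [0.824, -0.538, 0.099, -0.151]
wrist_force: [0.2, 0.4, -1.9]
gripper_width: 0.068
finger_force: 46.2
```

```bash
python3 - <<'E'
from h import *
st(); p,Rt=roof_pose("wide",du=6,dn=4,dy=1.5,over=4)
plan(p+[0,0,.025],Rt,.4,6); print(p)
E
```

```text
t 9.43 tcp [0.4823 0.2905 0.1933] q [ 1.03 -0.4  -0.49  0.22 -1.19 -0.67] F [ 0.2  0.4 -1.9] w 0.068 f 46.2100213766098
0.001, 0.023, 0.059, 0, 0, 0, 0.4, 0, 0.023, 0.059, -0.001, 0, -0.001, 0.4, 0.001, 0.022, 0.06, 0, -0.001, 0, 0.4, 0.001, 0.023, 0.059, 0, 0, 0, 0.4, 0.001, 0.023, 0.059, 0, 0, -0.001, 0.4, 0.001, 0.022, 0.059, -0.001, 0, 0, 0.4

[0.48232211 0.28950979 0.09222336]
```

{"op": "arm_command", "data": {"targets": [0.001, 0.023, 0.059, 0, 0, 0, 0.4, 0, 0.023, 0.059, -0.001, 0, -0.001, 0.4, 0.001, 0.022, 0.06, 0, -0.001, 0, 0.4, 0.001, 0.023, 0.059, 0, 0, 0, 0.4, 0.001, 0.023, 0.059, 0, 0, -0.001, 0.4, 0.001, 0.022, 0.059, -0.001, 0, 0, 0.4, 0, 0, 0, 0, 0, 0, 0.4]}}

```text
clock: 10.3
tcp_pos: [0.4826, 0.2878, 0.1164]
tcp_rot: [0.827, -0.534, 0.097, -0.149]
wrist_force: [-0.5, 0.0, -1.7]
gripper_width: 0.0681
finger_force: 46.2
```

```bash
cat >> h.py <<'E'
def look(n,k=2):
    s=telemetry.state(); Q=R.from_quat(s["tcp_rot"]); b=dict(wide="1",middle="2",narrow="3")[n]
    a=np.radians(33); Rr=RF*R.from_euler('y',-33,degrees=True)
    e=F0+RF.apply((np.array([-68,0,60])+S[n]*np.array([np.cos(a),0,np.sin(a)])+6*np.array([-np.sin(a),0,np.cos(a)]))/1000)
    for i in range(k):
      for c in("side","top"):
        vision.capture(c)
        for m in(n+"_strip",n+"_strip_nib_l","batten_1","fillet"):
          for d in models.spot_point(c,m)[:4]:
            p=w(c,d["at"]); q=Rr.inv().apply(p-e)*1000
            if np.linalg.norm(q)<110: print(c,m,round(d["confidence"],2),"in batten frame mm",q.round(1),"in tool",(Q.inv().apply(p-s["tcp_pos"])*1000).round(1))
E
python3 - <<'E'
from h import *
st(); look("wide"); p,Rt=roof_pose("wide",du=6,dn=0,dy=1.5,over=4); plan(p,Rt,.4,4)
E
```

```text
t 10.3 tcp [0.4826 0.2878 0.1164] q [ 1.02 -0.38 -0.61  0.23 -1.05 -0.68] F [-0.5  0.  -1.7] w 0.0681 f 46.20657563209534
side wide_strip 0.93 in batten frame mm [-6.1 -3.1 28.7] in tool [ 2.9 -3.7 -1.9]
side wide_strip_nib_l 0.96 in batten frame mm [ 14.7 -48.3  22.9] in tool [ 48.2 -25.1  -0.8]
side wide_strip_nib_l 0.65 in batten frame mm [23.  48.1 24.8] in tool [-48.2 -33.3  -4.5]
side batten_1 0.68 in batten frame mm [-6.5 -0.3 -1.2] in tool [ 0.2 -9.9 27.3]
side batten_1 0.66 in batten frame mm [87.9  0.   2. ] in tool [   0.2 -101.4    3.6]
side batten_1 0.48 in batten frame mm [44.5  1.8 -3.2] in tool [ -1.7 -60.1  18.1]
side fillet 0.81 in batten frame mm [-54.7   3.4  14.4] in tool [-3.8 40.5 22.5]
top wide_strip_nib_l 0.74 in batten frame mm [20.6 46.9 20.8] in tool [-47.  -31.7  -0. ]
top batten_1 0.49 in batten frame mm [44.7  0.8 -4.2] in tool [ -0.7 -60.5  19.1]
side wide_strip 0.63 in batten frame mm [-5.5 -0.3 28.8] in tool [ 0.1 -4.3 -2.2]
side wide_strip_nib_l 0.76 in batten frame mm [ 16.5 -46.8  25.5] in tool [ 46.7 -26.3  -3.7]
side wide_strip_nib_l 0.68 in bat
[... 173 characters left out ...]
me mm [45.5  0.6 -0.4] in tool [ -0.5 -60.4  15.2]
side batten_1 0.44 in batten frame mm [85.7  1.2  0.3] in tool [ -1.  -99.6   5.8]
side fillet 0.81 in batten frame mm [-53.    0.3  11.6] in tool [-0.6 38.3 24.9]
top wide_strip 0.55 in batten frame mm [-8.3 -0.2 30. ] in tool [ 0.  -1.4 -2.8]
top wide_strip_nib_l 0.74 in batten frame mm [ 22.1 -45.8  23. ] in tool [ 45.7 -32.3  -2.6]
top batten_1 0.63 in batten frame mm [42.9 -1.6 -5.2] in tool [  1.6 -59.   20.4]
top batten_1 0.51 in batten frame mm [78.9  0.3 -0.8] in tool [ -0.1 -93.2   8.4]
-0.002, 0.01, 0.035, 0, 0, 0, 0.4, -0.001, 0.011, 0.035, 0, 0, 0.001, 0.4, -0.002, 0.01, 0.035, 0, 0, 0, 0.4, -0.001, 0.01, 0.035, 0, 0, 0.001, 0.4
```

```bash
cat >> h.py <<'E'
def yawchk(n,z):
    vision.capture("top"); K,r,t=cal("top"); C=-r.T@t; s=telemetry.state(); ty=R.from_quat(s["tcp_rot"]).apply([0,-1,0]); print("tool yaw",np.degrees(np.arctan2(ty[1],ty[0])).round(2))
    for m,zz in((n+"_strip",z),("batten_1",.12)):
      for d in models.silhouettes("top",m)[:3]:
        u=np.argwhere(d["region"])[:,::-1].astype(float); D=(r.T@np.linalg.solve(K,np.c_[u,np.ones(len(u))].T)).T
        P=(C+D*((zz-C[2])/D[:,2:]))[:,:2]; rc=cv2.minAreaRect((P*1000).astype(np.float32)); e,v=np.linalg.eigh(np.cov(P.T))
        print(m,round(d["confidence"],2),len(u),np.round(rc[0]),np.round(rc[1]),round(rc[2],1),"pca",(np.degrees(np.arctan2(v[1,1],v[0,1]))%180-90).round(1))
    return
E
python3 - <<'E'
from h import *
yawchk("wide",.13)
a=vision.capture("top"); cv2.imwrite("pics/t3.png",cv2.resize(a[160:270,160:310],None,fx=5,fy=5,interpolation=2))
E
```

```text
tool yaw 24.26
wide_strip 0.96 1140 [484. 286.] [ 74. 175.] 22.3 pca 22.1
batten_1 0.81 258 [566. 326.] [ 14. 167.] 23.9 pca 24.1
batten_1 0.63 1143 [482. 288.] [ 73. 171.] 24.3 pca 22.6
batten_1 0.6 227 [534. 311.] [ 11. 168.] 24.3 pca 24.3
```

View pics/t3.png

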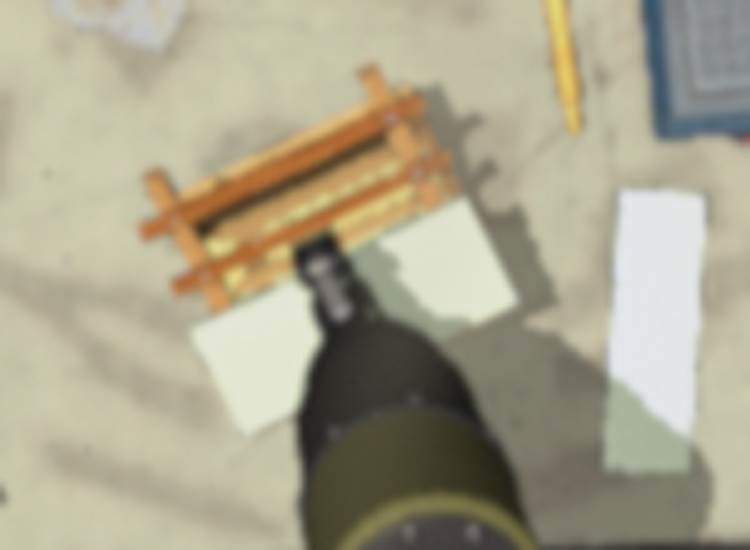

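{"op": "arm_command", "data": {"targets": [-0.002, 0.01, 0.035, 0, 0, 0, 0.4, -0.001, 0.011, 0.035, 0, 0, 0.001, 0.4, -0.002, 0.01, 0.035, 0, 0, 0, 0.4, 0, 0, 0, 0, 0, 0, 0.4]}}

```text
clock: 12.0
tcp_pos: [0.4837, 0.2895, 0.0949]
tcp_rot: [0.826, -0.535, 0.097, -0.149]
wrist_force: [0.5, 0.4, -1.6]
gripper_width: 0.0682
finger_force: 46.2
```

```bash
python3 - <<'E'
from h import *
st(); p,Rt=roof_pose("wide",du=6,dn=0,dy=1.5,over=4); plan(p,Rt,.4,3)
E
```

```text
t 12.0 tcp [0.4837 0.2895 0.0949] q [ 1.02 -0.36 -0.64  0.24 -1.01 -0.69] F [ 0.5  0.4 -1.6] w 0.0682 f 46.2056028842926
-0.001, 0.002, 0.01, 0, 0, 0, 0.4, -0.001, 0.002, 0.01, 0.001, 0, 0.001, 0.4, -0.001, 0.002, 0.01, 0, 0, 0, 0.4
```

{"op": "arm_command", "data": {"targets": [-0.001, 0.002, 0.01, 0, 0, 0, 0.4, -0.001, 0.002, 0.01, 0.001, 0, 0.001, 0.4, -0.001, 0.002, 0.01, 0, 0, 0, 0.4, 0, 0, 0, 0, 0, 0, 0.4]}}

```text
clock: 12.5
tcp_pos: [0.4846, 0.2908, 0.0898]
tcp_rot: [0.825, -0.536, 0.097, -0.151]
wrist_force: [-0.2, -1.2, -1.4]
gripper_width: 0.0683
finger_force: 46.2
```

{"op": "arm_command", "data": {"targets": [0, 0, 0.005, 0, 0, 0, 0.4, 0, 0, 0, 0, 0, 0, 0.4]}}

```text
clock: 12.75
tcp_pos: [0.485, 0.291, 0.0891]
tcp_rot: [0.825, -0.536, 0.097, -0.151]
wrist_force: [0.5, 0.5, -1.9]
gripper_width: 0.0683
finger_force: 46.2
```

{"op": "arm_command", "data": {"targets": [0, 0, 0.006, 0, 0, 0, 0.4, 0, 0, 0.006, 0, 0, 0, 0.4, 0, 0, 0, 0, 0, 0, 0.4]}}

```text
clock: 13.12
tcp_pos: [0.4855, 0.2913, 0.0885]
tcp_rot: [0.825, -0.536, 0.097, -0.151]
wrist_force: [-13.2, -4.7, 9.8]
gripper_width: 0.0681
finger_force: 48.0
```

```bash
cat >> h.py <<'E'
def where(n,over=4.):
    "du,dn,dy of nib corner from TCP pose"
    s=telemetry.state(); p0,_=roof_pose(n,0,0,over=over); Rr=RF*R.from_euler('y',-33,degrees=True)
    Q=R.from_quat(s["tcp_rot"]); sz=Q.apply([0,0,-1]); sx=Q.apply([0,-1,0])
    c=np.array(s["tcp_pos"])-sz*depth(n,over)/1000+sx*NX[n]/1000
    Rs=srot(YAW,HOME[n]); c0=p0+Rs.apply(np.array([NX[n],0,-depth(n,over)])/1000)
    print("t",round(s["clock"],2),"corner in batten frame mm",(Rr.inv().apply(c-c0)*1000).round(1),"slope",np.degrees(np.arcsin(sx[2])).round(2),"yaw",np.degrees(np.arctan2(sx[1],sx[0])).round(2),"F roof frame",Rr.inv().apply(s["wrist_force"]).round(1),"w",round(s["gripper_width"],4))
E
python3 -c "
from h import *
where('wide'); st()"
```

```text
t 13.12 corner in batten frame mm [ 7.   1.8 -1. ] slope 20.67 yaw 23.98 F roof frame [-6.3  1.1 15.9] w 0.0681
t 13.12 tcp [0.4855 0.2913 0.0885] q [ 1.02 -0.36 -0.65  0.24 -0.99 -0.7 ] F [-13.2  -4.7   9.8] w 0.0681 f 48.037689328193665
```

{"op": "arm_command", "data": {"targets": [0, 0, -0.006, 0, 0, 0, 0.4, 0, 0.006, 0, 0, 0, 0, 0.4, 0, 0.006, 0, 0, 0, 0, 0.4, 0, 0.006, 0, 0, 0, 0, 0.4, 0, 0.006, 0, 0, 0, 0, 0.4, 0, 0, 0, 0, 0, 0, 0.4]}}

```text
clock: 13.88
tcp_pos: [0.4815, 0.2897, 0.0871]
tcp_rot: [0.825, -0.536, 0.098, -0.151]
wrist_force: [-0.3, -0.5, 5.1]
gripper_width: 0.0682
finger_force: 46.9
```

```bash
python3 -c "
from h import *
where('wide'); st()"
```

```text
t 13.88 corner in batten frame mm [2.7 2.  0.1] slope 20.75 yaw 24.0 F roof frame [ 2.4 -0.4  4.6] w 0.0682
t 13.88 tcp [0.4815 0.2897 0.0871] q [ 1.02 -0.37 -0.67  0.24 -0.99 -0.71] F [-0.3 -0.5  5.1] w 0.0682 f 46.90657675266266
```

{"op": "arm_command", "data": {"targets": [0, 0.006, 0, 0, 0, 0, 0.4, 0, 0.006, 0, 0, 0, 0, 0.4, 0, 0, 0, 0, 0, 0, 0.4]}}

```text
clock: 14.25
tcp_pos: [0.4795, 0.2888, 0.0862]
tcp_rot: [0.825, -0.536, 0.098, -0.151]
wrist_force: [-0.8, -0.1, 5.8]
gripper_width: 0.0679
finger_force: 47.0
```

```bash
python3 -c "
from h import *
where('wide')"
```

```text
t 14.25 corner in batten frame mm [0.3 2.  0.6] slope 20.75 yaw 24.01 F roof frame [2.5 0.2 5.3] w 0.0679
```

{"op": "arm_command", "data": {"targets": [0, 0.005, 0, 0, 0, 0, 0.4, 0, 0.005, 0, 0, 0, 0, 0.4, 0, 0, 0, 0, 0, 0, 0.4]}}

```text
clock: 14.62
tcp_pos: [0.478, 0.2882, 0.0857]
tcp_rot: [0.825, -0.535, 0.098, -0.152]
wrist_force: [2.0, 0.0, 5.9]
gripper_width: 0.0682
finger_force: 46.8
```

```bash
python3 -c "
from h import *
where('wide')"
```

```text
t 14.62 corner in batten frame mm [-1.4  2.   1.1] slope 20.78 yaw 24.02 F roof frame [ 4.7 -0.8  4. ] w 0.0682
```

{"op": "arm_command", "data": {"targets": [0, 0.005, 0, 0, 0, 0, 0.4, 0, 0.005, 0, 0, 0, 0, 0.4, 0, 0, 0, 0, 0, 0, 0.4]}}

```text
clock: 15.0
tcp_pos: [0.4775, 0.2881, 0.0858]
tcp_rot: [0.825, -0.535, 0.098, -0.153]
wrist_force: [13.9, 4.0, 0.8]
gripper_width: 0.0681
finger_force: 46.8
```

```bash
python3 -c "
from h import *
where('wide')"
```

```text
t 15.0 corner in batten frame mm [-1.7  2.2  1.5] slope 20.98 yaw 24.05 F roof frame [12.5 -2.  -7.1] w 0.0681
```

{"op": "arm_command", "data": {"targets": [0, -0.004, 0.005, 0, 0, 0, 0.4, 0, 0, 0, 0, 0, 0, 0.7, 0, 0, 0, 0, 0, 0, 0.78, 0, 0, 0, 0, 0, 0, 0.78, 0, 0, -0.03, 0, 0, 0, 0.78, 0, 0, -0.1, 0, 0, 0, 0.8, 0, 0, -0.2, 0, 0, 0, 1, 0, 0, -0.2, 0, 0, 0, 1]}}

```text
clock: 16.0
tcp_pos: [0.4418, 0.2713, 0.1831]
tcp_rot: [0.825, -0.536, 0.097, -0.15]
wrist_force: [0.8, 1.2, 0.8]
gripper_width: 0.0853
finger_force: 0.0
```

```bash
python3 - <<'E'
from h import *
st()
a=vision.capture("side"); b=vision.capture("top")
cv2.imwrite("pics/c4.png",np.hstack([cv2.resize(a[180:300,220:350],(650,600),interpolation=2)]))
look("wide",2); yawchk("wide",.1)
p,Rt=bench_pose("middle",(.4715,-.1095),96.7,up=100,over=4); print(p); plan(p,Rt,1)
E
```

```text
t 16.0 tcp [0.4418 0.2713 0.1831] q [ 1.09 -0.54 -0.6   0.23 -1.23 -0.72] F [0.8 1.2 0.8] w 0.0853 f 0.0
side wide_strip 0.93 in batten frame mm [-27.1  -0.9   5.1] in tool [  3.7  -1.8 107.6]
side wide_strip_nib_l 0.96 in batten frame mm [ 3.2 49.   1.2] in tool [-46.3 -32.2 105.5]
side wide_strip_nib_l 0.57 in batten frame mm [ -4.6 -41.7   3. ] in tool [ 44.4 -24.2 104.9]
side batten_1 0.7 in batten frame mm [85.1  1.8  1.9] in tool [   0.9 -112.3   87.6]
side batten_1 0.57 in batten frame mm [44.4 -1.  -1.1] in tool [  3.6 -73.   98.9]
side batten_1 0.55 in batten frame mm [-5.9 -1.4 -3.1] in tool [  4.2 -24.3 111.3]
side fillet 0.94 in batten frame mm [-54.6   2.   11.9] in tool [  0.8  26.4 106.7]
top wide_strip 0.55 in batten frame mm [-30.4   2.6   9.3] in tool [1.000e-01 2.200e+00 1.042e+02]
top wide_strip_nib_l 0.89 in batten frame mm [ -0.2 -44.6   1.3] in tool [ 47.3 -28.9 105.6]
top wide_strip_nib_l 0.69 in batten frame mm [-4.9 50.9 -4.1] in tool [-48.1 -25.4 112.3]
top batten_1 0.64 in batten frame mm [45.7 -0.6 -3.8] in tool [  3.3 -74.9 101.3]
top batten_1 0.6 in bat
[... 1115 characters left out ...]
 0.78 in batten frame mm [79.8  2.  -2.6] in tool [   0.7 -108.    93.1]
top batten_1 0.54 in batten frame mm [45.7 -2.1 -1.4] in tool [  4.7 -74.4  99. ]
tool yaw 24.0
batten_1 0.78 215 [567. 325.] [ 11. 171.] 23.9 pca 24.3
batten_1 0.72 248 [534. 311.] [ 13. 168.] 24.3 pca 24.0
[ 0.47147926 -0.10932343  0.10076364]
0.225, 0.093, 0.019, -0.014, -0.017, -0.074, 1, 0.209, 0.127, 0.015, -0.014, -0.017, -0.074, 1, 0.187, 0.157, 0.012, -0.014, -0.017, -0.074, 1, 0.161, 0.183, 0.01, -0.014, -0.017, -0.074, 1, 0.131, 0.206, 0.011, -0.014, -0.016, -0.074, 1, 0.098, 0.224, 0.014, -0.014, -0.017, -0.074, 1, 0.064, 0.235, 0.017, -0.014, -0.017, -0.074, 1, 0.026, 0.242, 0.023, -0.014, -0.017, -0.074, 1
```

View pics/c4.png

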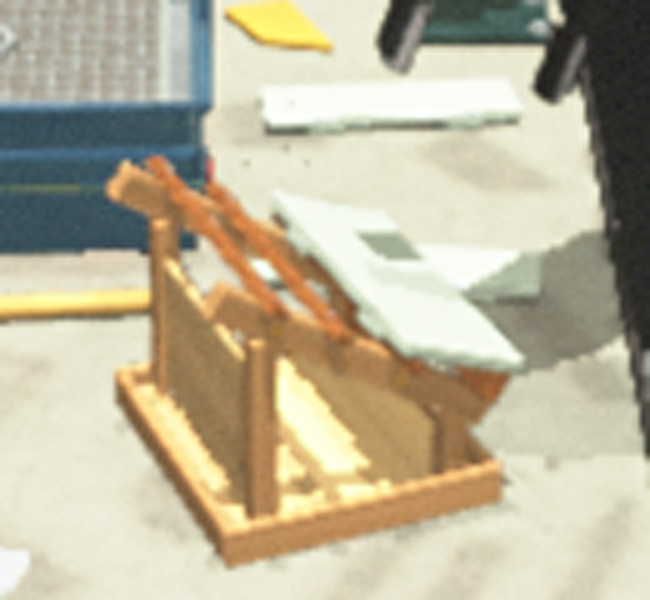

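{"op": "arm_command", "data": {"targets": [0.225, 0.093, 0.019, -0.014, -0.017, -0.074, 1, 0.209, 0.127, 0.015, -0.014, -0.017, -0.074, 1, 0.187, 0.157, 0.012, -0.014, -0.017, -0.074, 1, 0.161, 0.183, 0.01, -0.014, -0.017, -0.074, 1, 0.131, 0.206, 0.011, -0.014, -0.016, -0.074, 1, 0.098, 0.224, 0.014, -0.014, -0.017, -0.074, 1, 0.064, 0.235, 0.017, -0.014, -0.017, -0.074, 1, 0.026, 0.242, 0.023, -0.014, -0.017, -0.074, 1]}}

```text
clock: 18.25
tcp_pos: [0.453, -0.0878, 0.1033]
tcp_rot: [0.999, 0.02, 0.004, -0.05]
wrist_force: [0.2, 0.1, -0.4]
gripper_width: 0.0851
finger_force: 0.0
```

```bash
sed -i "s/S={.*}/S={'wide':59.3,'middle':106.3,'narrow':144.5}/" h.py; python3 - <<'E'
from h import *
st()
K,r,t=cal("top"); C=-r.T@t
for n in("middle_strip","narrow_strip"):
  vision.capture("top")
  for d in models.silhouettes("top",n)[:3]:
    u=np.argwhere(d["region"])[:,::-1].astype(float); D=(r.T@np.linalg.solve(K,np.c_[u,np.ones(len(u))].T)).T
    P=(C+D*((.01-C[2])/D[:,2:]))[:,:2]; rc=cv2.minAreaRect((P*1000).astype(np.float32)); print(n,round(d["confidence"],2),len(u),np.round(rc[0],1),np.round(rc[1],1),round(rc[2],1))
p,Rt=bench_pose("middle",(.4715,-.1095),96.7,up=15,over=5); c=plan(p,Rt,1,5)
p,Rt=bench_pose("middle",(.4715,-.1095),96.7,over=5); c=plan(p,Rt,1,2,c)
E
```

```text
t 18.25 tcp [ 0.453  -0.0878  0.1033] q [ 0.17 -0.31 -0.43 -0.1  -1.43  1.46] F [ 0.2  0.1 -0.4] w 0.0851 f 0.0
middle_strip 0.89 389 [ 525.8 -101.6] [61.3 61.1] 7.2
narrow_strip 0.56 765 [471.4 115.8] [ 56.1 171. ] 85.8
narrow_strip 0.5 420 [ 527.4 -102.6] [63.4 63.6] 7.2
0.017, 0.032, 0.085, -0.001, -0.002, -0.008, 1, 0.017, 0.032, 0.086, -0.001, -0.001, -0.008, 1, 0.017, 0.032, 0.085, -0.001, -0.002, -0.008, 1, 0.016, 0.032, 0.086, -0.001, -0.001, -0.008, 1, 0.017, 0.032, 0.085, -0.001, -0.002, -0.008, 1

0, 0.004, 0.037, 0, 0, 0, 1, 0, 0.003, 0.038, 0, 0, 0, 1
```

{"op": "arm_command", "data": {"targets": [0.017, 0.032, 0.085, -0.001, -0.002, -0.008, 1, 0.017, 0.032, 0.086, -0.001, -0.001, -0.008, 1, 0.017, 0.032, 0.085, -0.001, -0.002, -0.008, 1, 0.016, 0.032, 0.086, -0.001, -0.001, -0.008, 1, 0.017, 0.032, 0.085, -0.001, -0.002, -0.008, 1, 0, 0, 0, 0, 0, 0, 1]}}

```text
clock: 19.2
tcp_pos: [0.4708, -0.1088, 0.0132]
tcp_rot: [0.997, 0.06, -0.004, -0.044]
wrist_force: [0.2, -0.0, 0.1]
gripper_width: 0.0856
finger_force: 0.0
```

```bash
python3 - <<'E'
from h import *
st()
p,Rt=bench_pose("middle",(.4715,-.1095),96.7,over=5); c=plan(p,Rt,1,3); print(p)
E
```

```text
t 19.2 tcp [ 0.4708 -0.1088  0.0132] q [ 0.12 -0.16 -0.48 -0.09 -1.26  1.6 ] F [ 0.2 -0.   0.1] w 0.0856 f 0.0
0.001, 0.003, 0.022, 0, 0.001, 0, 1, 0.001, 0.003, 0.023, 0, 0, 0.001, 1, 0.001, 0.002, 0.022, 0, 0.001, 0, 1

[ 4.71468886e-01 -1.09235138e-01 -2.32399993e-04]
```

{"op": "arm_command", "data": {"targets": [0.001, 0.003, 0.022, 0, 0.001, 0, 1, 0.001, 0.003, 0.023, 0, 0, 0.001, 1, 0.001, 0.002, 0.022, 0, 0.001, 0, 1, 0, 0, 0, 0, 0, 0, 0.2, 0, 0, 0, 0, 0, 0, 0.2, 0, 0, 0, 0, 0, 0, 0.2, 0, 0, 0, 0, 0, 0, 0.2, 0, 0, 0, 0, 0, 0, 0.2]}}

```text
clock: 20.2
tcp_pos: [0.4729, -0.109, 0.0025]
tcp_rot: [0.997, 0.059, -0.0, -0.044]
wrist_force: [-0.3, 0.6, 5.2]
gripper_width: 0.0598
finger_force: 43.5
```

{"op": "arm_command", "data": {"targets": [0, 0, -0.05, 0, 0, 0, 0.2, 0, 0, -0.15, 0, 0, 0, 0.2, 0, 0, -0.2, 0, 0, 0, 0.2, 0, 0, -0.2, 0, 0, 0, 0.2, 0, 0, 0, 0, 0, 0, 0.2]}}

```text
clock: 20.82
tcp_pos: [0.4749, -0.1198, 0.1249]
tcp_rot: [0.997, 0.059, 0.002, -0.044]
wrist_force: [0.5, 0.2, -3.5]
gripper_width: 0.0599
finger_force: 44.0
```

```bash
python3 - <<'E'
from h import *
st()
s=telemetry.state(); Q=R.from_quat(s["tcp_rot"])
for c in("side","top"):
  vision.capture(c)
  for n in("middle_strip","middle_strip_nib_l"):
    for d in models.spot_point(c,n): print(c,n,round(d["confidence"],2),"in tool",Q.inv().apply(w(c,d["at"])-s["tcp_pos"]).round(4))
p,Rt=roof_pose("middle",du=6,dn=4,over=4); c=plan(p+[0,0,.09],Rt,.2,11)
E
```

```text
t 20.82 tcp [ 0.4749 -0.1198  0.1249] q [ 0.1  -0.22 -0.33 -0.09 -1.46  1.6 ] F [ 0.5  0.2 -3.5] w 0.0599 f 43.9670991897583
side middle_strip 0.57 in tool [0.0048 0.0004 0.0019]
side middle_strip 0.57 in tool [ 0.0727 -0.2353  0.1397]
side middle_strip_nib_l 0.76 in tool [ 0.0496 -0.029   0.0026]
side middle_strip_nib_l 0.71 in tool [-0.0464 -0.0272 -0.0021]
top middle_strip 0.44 in tool [ 0.046  -0.4041  0.0718]
top middle_strip_nib_l 0.78 in tool [ 0.042  -0.0277  0.0046]
top middle_strip_nib_l 0.69 in tool [-0.0526 -0.0272  0.0044]
0.044, -0.192, -0.023, 0.011, 0.013, 0.054, 0.2, 0.023, -0.196, -0.018, 0.01, 0.012, 0.054, 0.2, 0.001, -0.197, -0.014, 0.011, 0.013, 0.053, 0.2, -0.021, -0.197, -0.009, 0.011, 0.013, 0.054, 0.2, -0.042, -0.193, -0.005, 0.01, 0.012, 0.054, 0.2, -0.065, -0.188, -0.003, 0.011, 0.013, 0.054, 0.2, -0.084, -0.179, -0.001, 0.011, 0.013, 0.054, 0.2, -0.105, -0.168, 0.001, 0.01, 0.012, 0.053, 0.2

-0.122, -0.156, 0.001, 0.011, 0.013, 0.054, 0.2, -0.139, -0.141, 0.001, 0.011, 0.013, 0.054, 0.2, -0.155, -0.124, 0, 0.01, 0.012, 0.054, 0.2
```

{"op": "arm_command", "data": {"targets": [0, 0, 0.2, 0, 0, 0, 0.2, 0, 0, 0.2, 0, 0, 0, 0.2, 0, 0, 0.15, 0, 0, 0, 0.2, 0, 0, 0.04, 0, 0, 0, 0.2, 0, 0, 0, 0, 0, 0, 0.2, 0, 0, 0, 0, 0, 0, 0.6, 0, 0, 0, 0, 0, 0, 0.6, 0, 0, 0.01, 0, 0, 0, 0.6]}}

```text
clock: 22.12
tcp_pos: [0.473, -0.1089, 0.0025]
tcp_rot: [0.997, 0.059, 0.0, -0.044]
wrist_force: [-0.1, -1.1, -0.2]
gripper_width: 0.0686
finger_force: 0.0
```

```bash
python3 - <<'E'
from h import *
st()
p,Rt=bench_pose("middle",(.4715,-.1095),96.7,over=5); print(p)
a=vision.capture("side"); cv2.imwrite("pics/s5.png",cv2.resize(a[160:230,240:360],None,fx=6,fy=6,interpolation=2))
E
```

```text
t 22.12 tcp [ 0.473  -0.1089  0.0025] q [ 0.12 -0.15 -0.49 -0.09 -1.23  1.6 ] F [-0.1 -1.1 -0.2] w 0.0686 f 0.0
[ 4.71468886e-01 -1.09235138e-01 -2.32399993e-04]
```

View pics/s5.png

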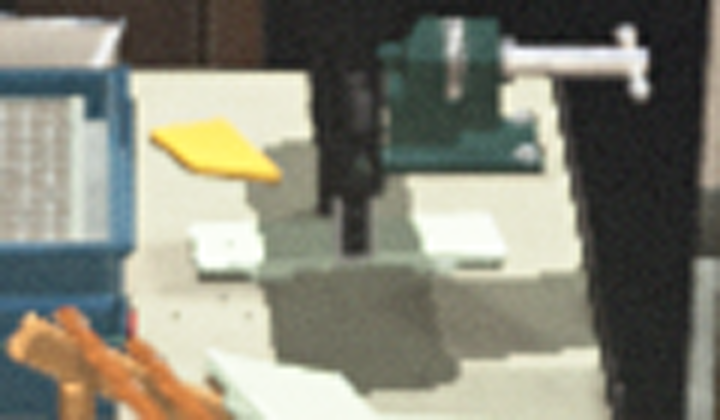

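{"op": "arm_command", "data": {"targets": [0, 0, 0.02, 0, 0, 0, 0.6, 0, 0, 0, 0, 0, 0, 0.6, 0, 0, 0, 0, 0, 0, 0.2, 0, 0, 0, 0, 0, 0, 0.2, 0, 0, 0, 0, 0, 0, 0.2, 0, 0, 0, 0, 0, 0, 0.2]}}

```text
clock: 22.92
tcp_pos: [0.4727, -0.1087, -0.0019]
tcp_rot: [0.997, 0.059, -0.0, -0.044]
wrist_force: [0.5, -2.7, 1.6]
gripper_width: 0.0606
finger_force: 45.2
```

{"op": "arm_command", "data": {"targets": [0, 0, -0.05, 0, 0, 0, 0.2, 0, 0, -0.15, 0, 0, 0, 0.2, 0, 0, -0.2, 0, 0, 0, 0.2, 0, 0, -0.2, 0, 0, 0, 0.2, 0, 0, 0, 0, 0, 0, 0.2]}}

```text
clock: 23.55
tcp_pos: [0.4748, -0.1192, 0.1212]
tcp_rot: [0.997, 0.059, 0.002, -0.044]
wrist_force: [-0.1, -0.4, -2.8]
gripper_width: 0.0607
finger_force: 44.4
```

```bash
python3 - <<'E'
from h import *
st()
s=telemetry.state(); Q=R.from_quat(s["tcp_rot"])
for c in("side","top"):
  vision.capture(c)
  for n in("middle_strip","middle_strip_nib_l"):
    for d in models.spot_point(c,n): print(c,n,round(d["confidence"],2),"in tool",Q.inv().apply(w(c,d["at"])-s["tcp_pos"]).round(4))
p,Rt=roof_pose("middle",du=6,dn=4,over=4); c=plan(p+[0,0,.09],Rt,.2,11)
E
```

```text
t 23.55 tcp [ 0.4748 -0.1192  0.1212] q [ 0.1  -0.22 -0.33 -0.09 -1.45  1.6 ] F [-0.1 -0.4 -2.8] w 0.0607 f 44.36119794845581
side middle_strip 0.67 in tool [ 0.0084 -0.0022 -0.0037]
side middle_strip 0.6 in tool [-0.0469 -0.0266 -0.0075]
side middle_strip 0.28 in tool [ 0.0274 -0.3909  0.0761]
side middle_strip_nib_l 0.85 in tool [ 0.0513 -0.029  -0.0009]
side middle_strip_nib_l 0.68 in tool [-0.0461 -0.027  -0.0049]
top middle_strip_nib_l 0.76 in tool [-0.0506 -0.0272  0.0011]
top middle_strip_nib_l 0.42 in tool [-0.0183 -0.2542  0.1408]
top middle_strip_nib_l 0.15 in tool [ 0.088  -0.365   0.0539]
0.044, -0.192, -0.025, 0.011, 0.013, 0.054, 0.2, 0.023, -0.196, -0.02, 0.01, 0.012, 0.054, 0.2, 0.001, -0.197, -0.015, 0.011, 0.013, 0.053, 0.2, -0.021, -0.197, -0.011, 0.011, 0.013, 0.054, 0.2, -0.042, -0.194, -0.007, 0.01, 0.012, 0.054, 0.2, -0.064, -0.188, -0.005, 0.011, 0.013, 0.054, 0.2, -0.084, -0.179, -0.002, 0.011, 0.013, 0.054, 0.2, -0.105, -0.169, -0.001, 0.01, 0.012, 0.053, 0.2

-0.122, -0.156, -0.001, 0.011, 0.013, 0.054, 0.2, -0.139, -0.141, 0, 0.011, 0.013, 0.054, 0.2, -0.154, -0.125, -0.002, 0.01, 0.012, 0.054, 0.2
```

```bash
python3 - <<'E'
from h import *
p,Rt=roof_pose("middle",du=4,dn=4,over=6); c=plan(p+[0,0,.09],Rt,.2,11); plan(p+[0,0,.015],Rt,.2,4,c)
E
```

```text
0.044, -0.191, -0.024, 0.011, 0.013, 0.054, 0.2, 0.022, -0.196, -0.018, 0.01, 0.012, 0.054, 0.2, 0.001, -0.197, -0.014, 0.011, 0.013, 0.053, 0.2, -0.021, -0.197, -0.01, 0.011, 0.013, 0.054, 0.2, -0.043, -0.193, -0.006, 0.01, 0.012, 0.054, 0.2, -0.064, -0.187, -0.003, 0.011, 0.013, 0.054, 0.2, -0.085, -0.178, -0.002, 0.011, 0.013, 0.054, 0.2, -0.105, -0.168, 0.001, 0.01, 0.012, 0.053, 0.2

-0.122, -0.156, 0, 0.011, 0.013, 0.054, 0.2, -0.139, -0.14, 0.001, 0.011, 0.013, 0.054, 0.2, -0.154, -0.124, -0.001, 0.01, 0.012, 0.054, 0.2

0, 0.034, 0.087, 0, 0, 0, 0.2, 0, 0.035, 0.088, 0, 0, 0, 0.2, 0, 0.034, 0.087, 0, 0, 0, 0.2, 0, 0.034, 0.087, 0, 0, 0, 0.2
```

{"op": "arm_command", "data": {"targets": [0.044, -0.191, -0.024, 0.011, 0.013, 0.054, 0.2, 0.022, -0.196, -0.018, 0.01, 0.012, 0.054, 0.2, 0.001, -0.197, -0.014, 0.011, 0.013, 0.053, 0.2, -0.021, -0.197, -0.01, 0.011, 0.013, 0.054, 0.2, -0.043, -0.193, -0.006, 0.01, 0.012, 0.054, 0.2, -0.064, -0.187, -0.003, 0.011, 0.013, 0.054, 0.2, -0.085, -0.178, -0.002, 0.011, 0.013, 0.054, 0.2, -0.105, -0.168, 0.001, 0.01, 0.012, 0.053, 0.2]}}

```text
clock: 24.85
tcp_pos: [0.5065, 0.1898, 0.1819]
tcp_rot: [0.91, -0.386, 0.077, -0.131]
wrist_force: [0.0, -0.1, -2.2]
gripper_width: 0.0605
finger_force: 44.4
```

{"op": "arm_command", "data": {"targets": [-0.122, -0.156, 0, 0.011, 0.013, 0.054, 0.2, -0.139, -0.14, 0.001, 0.011, 0.013, 0.054, 0.2, -0.154, -0.124, -0.001, 0.01, 0.012, 0.054, 0.2, 0, 0.034, 0.087, 0, 0, 0, 0.2, 0, 0.034, 0.087, 0, 0, 0, 0.2, 0, 0.034, 0.087, 0, 0, 0, 0.2, 0, 0, 0, 0, 0, 0, 0.2]}}

```text
clock: 25.72
tcp_pos: [0.5194, 0.3025, 0.1482]
tcp_rot: [0.824, -0.536, 0.102, -0.155]
wrist_force: [0.1, 0.2, -2.0]
gripper_width: 0.0607
finger_force: 44.4
```

```bash
python3 - <<'E'
from h import *
where("middle",6); look("middle",2); yawchk("middle",.15)
p,Rt=roof_pose("middle",du=4,dn=3,over=6); plan(p,Rt,.2,6)
E
```

```text
t 25.73 corner in batten frame mm [21.3 -1.8 31.6] slope 21.39 yaw 23.98 F roof frame [-0.9  0.2 -1.8] w 0.0607
side middle_strip 0.59 in batten frame mm [ 0.3 -2.4 33.8] in tool [ 0.6 -4.  -1.9]
side middle_strip_nib_l 0.83 in batten frame mm [ 24.5 -46.   31.2] in tool [ 44.3 -28.2  -4.2]
side middle_strip_nib_l 0.56 in batten frame mm [23.7 45.2 36.6] in tool [-46.9 -26.3  -9.5]
side batten_1 0.56 in batten frame mm [40.4  1.7 -1.3] in tool [ -3.6 -50.3  24.4]
side batten_1 0.52 in batten frame mm [-0.8  1.  -0.8] in tool [-2.9 -9.8 32.2]
side batten_1 0.46 in batten frame mm [-50.    1.3  -1.5] in tool [-3.1 38.2 42.8]
side fillet 0.61 in batten frame mm [ 2.7 -4.1 32.8] in tool [ 2.3 -6.6 -1.4]
side fillet 0.58 in batten frame mm [-97.1   0.7  11.2] in tool [-2.5 86.9 39.8]
top middle_strip 0.58 in batten frame mm [ 2.4 -0.6 43. ] in tool [ -1.2  -4.2 -11.4]
top middle_strip_nib_l 0.87 in batten frame mm [19.5 48.2 37. ] in tool [-49.9 -22.2  -9. ]
top middle_strip_nib_l 0.6 in batten frame mm [ 24.8 -46.2  36. ] in tool [ 44.5 -27.5  -9. ]
side middle_strip 0.67 in batten frame
[... 453 characters left out ...]
] in tool [-1.9 37.6 43.3]
side fillet 0.7 in batten frame mm [-97.5   1.   10.9] in tool [-2.8 87.2 40.2]
top middle_strip 0.59 in batten frame mm [-1.4  1.  42.2] in tool [-2.8 -0.6 -9.8]
top middle_strip_nib_l 0.85 in batten frame mm [ 23.1 -46.5  35.8] in tool [ 44.8 -25.9  -8.4]
top batten_1 0.47 in batten frame mm [34.6 -0.2  0.8] in tool [ -1.6 -44.2  23.5]
tool yaw 24.0
middle_strip 0.8 947 [519. 304.] [ 60. 171.] 24.0 pca 22.7
batten_1 0.81 153 [567. 326.] [ 10. 168.] 24.5 pca 24.1
0, 0.011, 0.028, 0, 0, 0, 0.2, -0.001, 0.011, 0.028, 0, 0, 0, 0.2, 0, 0.012, 0.028, 0, 0, 0, 0.2, -0.001, 0.011, 0.028, -0.001, 0, 0, 0.2, 0, 0.011, 0.029, 0, 0, 0, 0.2, -0.001, 0.011, 0.028, 0, 0, 0, 0.2
```

```bash
python3 - <<'E'
from h import *
p,Rt=roof_pose("middle",du=4.5,dn=4,dang=-1.5,over=6); plan(p,Rt,.2,6)
E
```

```text
0, 0.011, 0.027, -0.002, 0, 0, 0.2, -0.001, 0.011, 0.026, -0.002, 0, 0, 0.2, 0, 0.011, 0.027, -0.003, 0, 0, 0.2, -0.001, 0.011, 0.027, -0.002, 0, 0, 0.2, 0, 0.01, 0.027, -0.002, 0, 0, 0.2, -0.001, 0.011, 0.027, -0.002, 0, 0, 0.2
```

{"op": "arm_command", "data": {"targets": [0, 0.011, 0.027, -0.002, 0, 0, 0.2, -0.001, 0.011, 0.026, -0.002, 0, 0, 0.2, 0, 0.011, 0.027, -0.003, 0, 0, 0.2, -0.001, 0.011, 0.027, -0.002, 0, 0, 0.2, 0, 0.01, 0.027, -0.002, 0, 0, 0.2, -0.001, 0.011, 0.027, -0.002, 0, 0, 0.2, 0, 0, 0, 0, 0, 0, 0.2]}}

```text
clock: 27.75
tcp_pos: [0.519, 0.3042, 0.1156]
tcp_rot: [0.826, -0.536, 0.095, -0.145]
wrist_force: [0.2, 0.2, -2.1]
gripper_width: 0.0606
finger_force: 44.4
```

```bash
python3 - <<'E'
from h import *
where("middle",6)
p,Rt=roof_pose("middle",du=5,dn=0.5,dang=-1.5,over=6); plan(p,Rt,.2,4)
E
```

```text
t 27.75 corner in batten frame mm [ 3.8 -0.   3.5] slope 19.99 yaw 24.0 F roof frame [-0.9  0.1 -2. ] w 0.0606
0, -0.002, 0.003, 0, 0, 0, 0.2, 0, -0.003, 0.004, 0, 0, 0, 0.2, 0, -0.002, 0.003, 0, 0, 0, 0.2, 0, -0.002, 0.003, 0, 0, 0, 0.2
```

{"op": "arm_command", "data": {"targets": [0, -0.002, 0.003, 0, 0, 0, 0.2, 0, -0.003, 0.004, 0, 0, 0, 0.2, 0, -0.002, 0.003, 0, 0, 0, 0.2, 0, -0.002, 0.003, 0, 0, 0, 0.2, 0, 0, 0, 0, 0, 0, 0.2]}}

```text
clock: 28.38
tcp_pos: [0.5216, 0.3054, 0.1145]
tcp_rot: [0.826, -0.536, 0.095, -0.146]
wrist_force: [-0.1, 0.6, -1.6]
gripper_width: 0.0604
finger_force: 44.4
```

```bash
python3 - <<'E'
from h import *
where("middle",6)
E
```

```text
t 28.38 corner in batten frame mm [5.6 0.1 1. ] slope 20.04 yaw 24.0 F roof frame [-0.7  0.6 -1.4] w 0.0604
```

No contact yet; creep down with a pause.

{"op": "arm_command", "data": {"targets": [0, 0, 0.005, 0, 0, 0, 0.2, 0, 0, 0.005, 0, 0, 0, 0.2, 0, 0, 0, 0, 0, 0, 0.2]}}

```text
clock: 28.75
tcp_pos: [0.5222, 0.3056, 0.1125]
tcp_rot: [0.826, -0.536, 0.095, -0.146]
wrist_force: [0.7, 0.0, -2.6]
gripper_width: 0.0607
finger_force: 44.4
```

```bash
python3 - <<'E'
from h import *
where("middle",6)
E
```

```text
t 28.75 corner in batten frame mm [ 5.  0. -1.] slope 20.03 yaw 24.0 F roof frame [-0.8 -0.3 -2.6] w 0.0607
```

{"op": "arm_command", "data": {"targets": [0, 0, 0.005, 0, 0, 0, 0.2, 0, 0, 0.005, 0, 0, 0, 0.2, 0, 0, 0, 0, 0, 0, 0.2]}}

```text
clock: 29.12
tcp_pos: [0.5228, 0.3059, 0.1122]
tcp_rot: [0.826, -0.536, 0.095, -0.146]
wrist_force: [-7.9, -3.6, 5.2]
gripper_width: 0.0608
finger_force: 45.4
```

```bash
python3 - <<'E'
from h import *
where("middle",6)
E
```

```text
t 29.12 corner in batten frame mm [ 5.4  0.1 -1.6] slope 20.09 yaw 24.0 F roof frame [-4.4 -0.1  9.1] w 0.0608
```

{"op": "arm_command", "data": {"targets": [0, 0, -0.004, 0, 0, 0, 0.2, 0, 0.006, 0, 0, 0, 0, 0.2, 0, 0.006, 0, 0, 0, 0, 0.2, 0, 0.006, 0, 0, 0, 0, 0.2, 0, 0, 0, 0, 0, 0, 0.2]}}

```text
clock: 29.75
tcp_pos: [0.5198, 0.3049, 0.1111]
tcp_rot: [0.826, -0.536, 0.095, -0.147]
wrist_force: [0.3, 0.7, 4.3]
gripper_width: 0.0605
finger_force: 44.9
```

```bash
python3 - <<'E'
from h import *
where("middle",6)
E
```

```text
t 29.75 corner in batten frame mm [ 2.1  0.3 -0.8] slope 20.13 yaw 24.01 F roof frame [2.8 0.6 3.3] w 0.0605
```

{"op": "arm_command", "data": {"targets": [0, 0.005, 0, 0, 0, 0, 0.2, 0, 0.005, 0, 0, 0, 0, 0.2, 0, 0, 0, 0, 0, 0, 0.2]}}

```text
clock: 30.12
tcp_pos: [0.518, 0.304, 0.1103]
tcp_rot: [0.826, -0.536, 0.095, -0.146]
wrist_force: [-0.2, 0.8, 6.4]
gripper_width: 0.0604
finger_force: 45.1
```

```bash
python3 - <<'E'
from h import *
where("middle",6)
E
```

```text
t 30.12 corner in batten frame mm [ 0.1  0.2 -0.4] slope 20.12 yaw 24.01 F roof frame [3.6 0.8 5.3] w 0.0604
```

{"op": "arm_command", "data": {"targets": [0, 0.005, 0, 0, 0, 0, 0.2, 0, 0.005, 0, 0, 0, 0, 0.2, 0, 0, 0, 0, 0, 0, 0.2]}}

```text
clock: 30.5
tcp_pos: [0.5171, 0.3036, 0.11]
tcp_rot: [0.826, -0.536, 0.096, -0.147]
wrist_force: [8.3, 2.4, 2.8]
gripper_width: 0.0608
finger_force: 44.7
```

```bash
python3 - <<'E'
from h import *
where("middle",6)
E
```

```text
t 30.5 corner in batten frame mm [-0.9  0.3 -0. ] slope 20.25 yaw 24.05 F roof frame [ 8.7 -1.2 -2.3] w 0.0608
```

{"op": "arm_command", "data": {"targets": [0, 0.003, 0, 0, 0, 0, 0.2, 0, 0, 0, 0, 0, 0, 0.4, 0, 0, 0, 0, 0, 0, 0.6, 0, 0, 0, 0, 0, 0, 0.6, 0, 0, -0.03, 0, 0, 0, 0.6, 0, 0, -0.1, 0, 0, 0, 0.6, 0, 0, -0.2, 0, 0, 0, 1, 0, 0, -0.2, 0, 0, 0, 1]}}

```text
clock: 31.5
tcp_pos: [0.4812, 0.2873, 0.2085]
tcp_rot: [0.826, -0.536, 0.095, -0.145]
wrist_force: [0.3, 0.1, 1.0]
gripper_width: 0.0854
finger_force: 0.0
```

```bash
sed -i "s/S={.*}/S={'wide':59.3,'middle':104.4,'narrow':144.0}/" h.py; python3 - <<'E'
from h import *
st()
a=vision.capture("side"); b=vision.capture("top")
cv2.imwrite("pics/c6.png",np.hstack([cv2.resize(a[190:270,230:340],(400,300),interpolation=2),cv2.resize(b[165:255,170:270],(400,300),interpolation=2)]))
look("middle",1)
p,Rt=bench_pose("narrow",(.4715,.1165),85.5,up=100); print(p); plan(p,Rt,1,8)
E
```

```text
t 31.5 tcp [0.4812 0.2873 0.2085] q [ 1.02 -0.39 -0.45  0.21 -1.24 -0.64] F [0.3 0.1 1. ] w 0.0854 f 0.0
side middle_strip 0.76 in batten frame mm [-21.9  -0.7   2.1] in tool [  1.6  -1.3 109.6]
side middle_strip_nib_l 0.8 in batten frame mm [ 2.  46.   6.6] in tool [-45.2 -23.6 100.1]
side middle_strip_nib_l 0.74 in batten frame mm [  2.4 -45.2   1. ] in tool [ 46.  -25.3 105.3]
side batten_1 0.64 in batten frame mm [44.7 -0.8  1.4] in tool [  1.5 -66.5  95.8]
side batten_1 0.37 in batten frame mm [ 3.5  1.4 -2.7] in tool [ -0.6 -27.2 108.8]
side fillet 0.84 in batten frame mm [-94.4   1.8  12. ] in tool [ -1.   71.6 115.8]
side fillet 0.19 in batten frame mm [ 2.7 48.5  7.5] in tool [-47.7 -24.1  99.1]
top middle_strip 0.74 in batten frame mm [-22.1  -4.    6.5] in tool [  4.8  -0.2 105.3]
top middle_strip_nib_l 0.95 in batten frame mm [-4.4 45.5  2.3] in tool [-44.7 -18.3 105.7]
top middle_strip_nib_l 0.95 in batten frame mm [  1.1 -44.7  -0.6] in tool [ 45.5 -24.3 107.1]
top batten_1 0.75 in batten frame mm [35.7  1.3  0.7] in tool [ -0.5 -57.9  98.4]
top fillet 0.27 in batten frame mm [-45.6  47.8  -5. ] in tool [-46.9  20.3 121.8]
[0.47151452 0.11668446 0.10098493]
0.095, 0.069, 0.046, -0.013, -0.014, -0.063, 1, 0.086, 0.081, 0.045, -0.013, -0.015, -0.062, 1, 0.077, 0.089, 0.045, -0.014, -0.014, -0.063, 1, 0.066, 0.098, 0.045, -0.013, -0.015, -0.062, 1, 0.054, 0.104, 0.047, -0.013, -0.014, -0.063, 1, 0.041, 0.109, 0.048, -0.013, -0.015, -0.063, 1, 0.028, 0.113, 0.049, -0.013, -0.014, -0.062, 1, 0.015, 0.114, 0.053, -0.014, -0.015, -0.063, 1
```

View pics/c6.png

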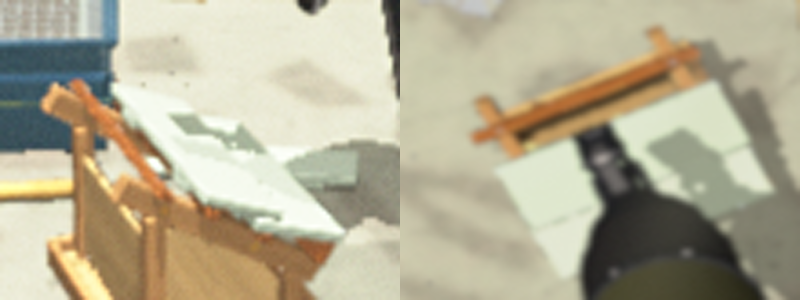

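{"op": "arm_command", "data": {"targets": [0.095, 0.069, 0.046, -0.013, -0.014, -0.063, 1, 0.086, 0.081, 0.045, -0.013, -0.015, -0.062, 1, 0.077, 0.089, 0.045, -0.014, -0.014, -0.063, 1, 0.066, 0.098, 0.045, -0.013, -0.015, -0.062, 1, 0.054, 0.104, 0.047, -0.013, -0.014, -0.063, 1, 0.041, 0.109, 0.048, -0.013, -0.015, -0.063, 1, 0.028, 0.113, 0.049, -0.013, -0.014, -0.062, 1, 0.015, 0.114, 0.053, -0.014, -0.015, -0.063, 1]}}

```text
clock: 33.1
tcp_pos: [0.4716, 0.116, 0.1009]
tcp_rot: [0.998, -0.037, 0.001, -0.051]
wrist_force: [0.1, -0.1, -0.1]
gripper_width: 0.0856
finger_force: 0.0
```

```bash
python3 - <<'E'
from h import *
st()
p,Rt=bench_pose("narrow",(.4715,.1165),85.5,up=18); plan(p,Rt,1,6)
E
```

```text
t 33.1 tcp [0.4716 0.116  0.1009] q [ 0.59 -0.28 -0.42 -0.08 -1.37  0.92] F [ 0.1 -0.1 -0.1] w 0.0856 f 0.0
0, 0.006, 0.068, 0, 0, 0, 1, 0, 0.007, 0.068, 0, 0, 0.001, 1, 0, 0.006, 0.068, 0, 0, 0, 1, 0, 0.007, 0.068, 0, 0, 0.001, 1, 0, 0.006, 0.068, 0, 0.001, 0, 1, 0, 0.007, 0.068, 0, 0, 0, 1
```

{"op": "arm_command", "data": {"targets": [0, 0.006, 0.068, 0, 0, 0, 1, 0, 0.007, 0.068, 0, 0, 0.001, 1, 0, 0.006, 0.068, 0, 0, 0, 1, 0, 0.007, 0.068, 0, 0, 0.001, 0.8, 0, 0.006, 0.068, 0, 0.001, 0, 0.8, 0, 0.007, 0.068, 0, 0, 0, 0.8, 0, 0, 0, 0, 0, 0, 0.8]}}

```text
clock: 33.98
tcp_pos: [0.4709, 0.1172, 0.018]
tcp_rot: [0.998, -0.041, 0.002, -0.051]
wrist_force: [-0.1, 1.1, 0.8]
gripper_width: 0.0768
finger_force: 0.0
```

```bash
python3 - <<'E'
from h import *
st()
p,Rt=bench_pose("narrow",(.4715,.1165),85.5); plan(p,Rt,.8,3); print(p)
E
```

```text
t 33.98 tcp [0.4709 0.1172 0.018 ] q [ 0.6  -0.22 -0.53 -0.09 -1.2   0.92] F [-0.1  1.1  0.8] w 0.0768 f 0.0
0.001, 0.004, 0.028, 0, 0, -0.001, 0.8, 0.001, 0.003, 0.028, 0, 0, 0, 0.8, 0.002, 0.004, 0.029, 0.001, 0, -0.001, 0.8

[0.47151452 0.11668446 0.00098493]
```

{"op": "arm_command", "data": {"targets": [0.001, 0.004, 0.028, 0, 0, -0.001, 0.8, 0.001, 0.003, 0.028, 0, 0, 0, 0.8, 0.002, 0.004, 0.029, 0.001, 0, -0.001, 0.8, 0, 0, 0, 0, 0, 0, 0.45, 0, 0, 0, 0, 0, 0, 0.45]}}

```text
clock: 34.6
tcp_pos: [0.4725, 0.117, 0.0025]
tcp_rot: [0.998, -0.039, 0.003, -0.052]
wrist_force: [1.4, 0.2, 0.2]
gripper_width: 0.0619
finger_force: 0.0
```

{"op": "arm_command", "data": {"targets": [0, 0, 0.006, 0, 0, 0, 0.45, 0, 0, 0, 0, 0, 0, 0.05, 0, 0, 0, 0, 0, 0, 0.05, 0, 0, 0, 0, 0, 0, 0.05, 0, 0, 0, 0, 0, 0, 0.05]}}

```text
clock: 35.22
tcp_pos: [0.4727, 0.1173, 0.0015]
tcp_rot: [0.998, -0.039, 0.003, -0.053]
wrist_force: [-0.9, -1.3, 3.0]
gripper_width: 0.0522
finger_force: 42.3
```

{"op": "arm_command", "data": {"targets": [0, 0, -0.05, 0, 0, 0, 0.05, 0, 0, -0.15, 0, 0, 0, 0.05, 0, 0, -0.2, 0, 0, 0, 0.05, 0, 0, -0.25, 0, 0, 0, 0.05, 0, 0, 0, 0, 0, 0, 0.05]}}

```text
clock: 35.85
tcp_pos: [0.473, 0.1038, 0.1353]
tcp_rot: [0.998, -0.039, 0.006, -0.054]
wrist_force: [-0.6, 1.0, -1.7]
gripper_width: 0.0523
finger_force: 42.5
```

```bash
python3 - <<'E'
from h import *
st()
s=telemetry.state(); Q=R.from_quat(s["tcp_rot"])
for c in("side","top"):
  vision.capture(c)
  for n in("narrow_strip","narrow_strip_nib_l"):
    for d in models.spot_point(c,n): print(c,n,round(d["confidence"],2),"in tool",Q.inv().apply(w(c,d["at"])-s["tcp_pos"]).round(4))
p,Rt=roof_pose("narrow",du=6,dn=4,dang=-1,over=5); c=plan(p+[0,0,.09],Rt,.05,8); plan(p+[0,0,.015],Rt,.05,4,c)
E
```

```text
t 35.85 tcp [0.473  0.1038 0.1353] q [ 0.57 -0.3  -0.38 -0.08 -1.43  0.93] F [-0.6  1.  -1.7] w 0.0523 f 42.51158595085144
side narrow_strip 0.78 in tool [-0.0011 -0.0033 -0.0012]
side narrow_strip 0.72 in tool [0.1056 0.3447 0.1037]
side narrow_strip 0.33 in tool [ 0.0449 -0.0207 -0.004 ]
side narrow_strip_nib_l 0.97 in tool [-0.0474 -0.0218  0.0008]
side narrow_strip_nib_l 0.57 in tool [ 0.0466 -0.0205  0.0023]
top narrow_strip 0.61 in tool [-0.0065  0.0009  0.0032]
top narrow_strip_nib_l 0.71 in tool [ 0.0424 -0.0166  0.0087]
0.04, -0.144, -0.049, 0.014, 0.015, 0.063, 0.05, 0.023, -0.15, -0.044, 0.014, 0.015, 0.062, 0.05, 0.004, -0.153, -0.039, 0.014, 0.015, 0.063, 0.05, -0.015, -0.153, -0.035, 0.014, 0.015, 0.062, 0.05, -0.033, -0.151, -0.031, 0.014, 0.015, 0.063, 0.05, -0.053, -0.145, -0.028, 0.014, 0.014, 0.062, 0.05, -0.07, -0.139, -0.025, 0.014, 0.015, 0.063, 0.05, -0.087, -0.13, -0.024, 0.014, 0.015, 0.062, 0.05

0, 0.033, 0.088, 0, 0, 0, 0.05, 0, 0.034, 0.087, 0, 0, 0, 0.05, 0, 0.033, 0.088, 0, 0, 0, 0.05, 0, 0.034, 0.087, 0, 0, 0, 0.05
```

{"op": "arm_command", "data": {"targets": [0.04, -0.144, -0.049, 0.014, 0.015, 0.063, 0.05, 0.023, -0.15, -0.044, 0.014, 0.015, 0.062, 0.05, 0.004, -0.153, -0.039, 0.014, 0.015, 0.063, 0.05, -0.015, -0.153, -0.035, 0.014, 0.015, 0.062, 0.05, -0.033, -0.151, -0.031, 0.014, 0.015, 0.063, 0.05, -0.053, -0.145, -0.028, 0.014, 0.014, 0.062, 0.05, -0.07, -0.139, -0.025, 0.014, 0.015, 0.063, 0.05, -0.087, -0.13, -0.024, 0.014, 0.015, 0.062, 0.05]}}

```text
clock: 37.15
tcp_pos: [0.5526, 0.3198, 0.2321]
tcp_rot: [0.824, -0.537, 0.099, -0.152]
wrist_force: [0.8, 1.2, -1.3]
gripper_width: 0.0526
finger_force: 42.5
```

{"op": "arm_command", "data": {"targets": [0, 0.033, 0.088, 0, 0, 0, 0.05, 0, 0.034, 0.087, 0, 0, 0, 0.05, 0, 0.033, 0.088, 0, 0, 0, 0.05, 0, 0, 0, 0, 0, 0, 0.05, 0, 0, 0, 0, 0, 0, 0.05]}}

```text
clock: 37.78
tcp_pos: [0.5532, 0.3189, 0.1774]
tcp_rot: [0.825, -0.535, 0.099, -0.153]
wrist_force: [-0.9, 0.6, -1.2]
gripper_width: 0.0523
finger_force: 42.5
```

```bash
python3 - <<'E'
from h import *
where("narrow",4.5); look("narrow",2); yawchk("narrow",.165)
p,Rt=roof_pose("narrow",du=5.5,dn=4,dang=-1,over=4.5); plan(p,Rt,.05,6)
E
```

```text
t 37.77 corner in batten frame mm [26.6 -0.5 33.7] slope 21.05 yaw 24.0 F roof frame [-1.1  0.9 -0.7] w 0.0523
side narrow_strip 0.85 in batten frame mm [ 7.4  5.  37.2] in tool [-5.5 -1.5 -0.7]
side narrow_strip_nib_l 0.84 in batten frame mm [ 29.8 -45.5  29.7] in tool [ 45.1 -25.    1.9]
side narrow_strip_nib_l 0.76 in batten frame mm [30.1 48.5 31.6] in tool [-49.  -24.9   0.1]
side batten_1 0.64 in batten frame mm [ 2.7 -0.9 -0. ] in tool [ 0.4 -4.6 36.6]
side batten_1 0.52 in batten frame mm [-35.8  -0.9  -1.9] in tool [ 0.5 32.7 46.4]
side batten_1 0.46 in batten frame mm [-59.3   1.9   2.7] in tool [-2.4 56.6 46.8]
top narrow_strip 0.92 in batten frame mm [ 8.5  3.2 34.5] in tool [-3.7 -3.1  1.6]
top narrow_strip_nib_l 0.75 in batten frame mm [ 25.7 -48.4  34. ] in tool [ 47.9 -20.1  -1.4]
top narrow_strip_nib_l 0.63 in batten frame mm [26.7 50.7 32.7] in tool [-51.2 -21.3  -0.4]
top batten_1 0.47 in batten frame mm [23.3 48.9 30.9] in tool [-49.4 -18.3   2.1]
side narrow_strip_nib_l 0.85 in batten frame mm [ 27.7 -45.8  32.8] in tool [ 45.3 -22.3  -0.7]
side narrow_strip_nib_
[... 396 characters left out ...]
.8 53.7]
top narrow_strip 0.93 in batten frame mm [ 7.1  2.4 36.8] in tool [-2.9 -1.3 -0.3]
top narrow_strip_nib_l 0.58 in batten frame mm [25.7 48.8 34.3] in tool [-49.2 -20.   -1.7]
top narrow_strip_nib_l 0.24 in batten frame mm [-42.3  45.8   3.7] in tool [-46.2  40.2  42.3]
top narrow_strip_nib_l 0.2 in batten frame mm [ 6.6  1.7 34. ] in tool [-2.2 -1.3  2.6]
tool yaw 24.02
narrow_strip 0.9 835 [553. 321.] [ 54. 170.] 23.1 pca 22.6
narrow_strip 0.44 21 [585. 331.] [ 10. 138.] 23.1 pca 23.6
0, 0.012, 0.027, 0, 0, 0, 0.05, 0, 0.011, 0.027, -0.001, 0, 0, 0.05, 0, 0.012, 0.028, 0, 0, 0, 0.05, 0, 0.011, 0.027, 0, 0, 0, 0.05, 0, 0.012, 0.027, 0, 0, 0, 0.05, 0, 0.012, 0.027, -0.001, 0, 0, 0.05
```

{"op": "arm_command", "data": {"targets": [0, 0.011, 0.027, 0, 0, 0, 0.05, 0, 0.01, 0.027, -0.001, 0, 0, 0.05, 0, 0.01, 0.028, 0, 0, 0, 0.05, 0, 0.01, 0.027, 0, 0, 0, 0.05, 0, 0.011, 0.027, 0, 0, 0, 0.05, 0, 0.011, 0.027, -0.001, 0, 0, 0.05, 0, 0, 0, 0, 0, 0, 0.05]}}

```text
clock: 39.8
tcp_pos: [0.5525, 0.319, 0.141]
tcp_rot: [0.825, -0.536, 0.098, -0.151]
wrist_force: [-0.7, -0.4, -2.3]
gripper_width: 0.0526
finger_force: 42.5
```

```bash
python3 - <<'E'
from h import *
where("narrow",4.5)
p,Rt=roof_pose("narrow",du=7,dn=0,dang=-1,over=4.5); plan(p,Rt,.05,4)
E
```

```text
t 39.8 corner in batten frame mm [ 6.2 -0.1  3.3] slope 20.69 yaw 24.02 F roof frame [-1.9 -0.1 -1.5] w 0.0526
0, -0.002, 0.004, 0, 0, 0, 0.05, 0, -0.002, 0.004, 0, 0, 0, 0.05, 0, -0.002, 0.004, 0.001, 0, 0, 0.05, -0.001, -0.001, 0.003, 0, 0, 0, 0.05
```

{"op": "arm_command", "data": {"targets": [0, -0.002, 0.004, 0, 0, 0, 0.05, 0, -0.002, 0.004, 0, 0, 0, 0.05, 0, -0.002, 0.004, 0, 0, 0, 0.05, 0, -0.001, 0.004, 0, 0, 0, 0.05, 0, 0, 0.004, 0, 0, 0, 0.05, 0, 0, 0, 0, 0, 0, 0.05]}}

```text
clock: 40.55
tcp_pos: [0.5552, 0.3203, 0.1384]
tcp_rot: [0.825, -0.536, 0.098, -0.151]
wrist_force: [0.3, 0.3, -1.0]
gripper_width: 0.0522
finger_force: 42.6
```

```bash
python3 - <<'E'
from h import *
where("narrow",4.5)
E
```

```text
t 40.55 corner in batten frame mm [ 7.3 -0.  -0.4] slope 20.75 yaw 24.01 F roof frame [-0.2  0.2 -1.1] w 0.0522
```

{"op": "arm_command", "data": {"targets": [0, 0, 0.005, 0, 0, 0, 0.05, 0, 0, 0.005, 0, 0, 0, 0.05, 0, 0, 0, 0, 0, 0, 0.05]}}

```text
clock: 40.92
tcp_pos: [0.5557, 0.3205, 0.1381]
tcp_rot: [0.825, -0.536, 0.098, -0.151]
wrist_force: [-9.1, -4.4, 5.9]
gripper_width: 0.0526
finger_force: 43.6
```

```bash
python3 - <<'E'
from h import *
where("narrow",4.5)
E
```

```text
t 40.92 corner in batten frame mm [ 7.5 -0.1 -1. ] slope 20.78 yaw 24.02 F roof frame [-5.3 -0.3 10.5] w 0.0526
```

Contact. Back off a little and draw down-slope.

{"op": "arm_command", "data": {"targets": [0, 0, -0.004, 0, 0, 0, 0.05, 0, 0.006, 0, 0, 0, 0, 0.05, 0, 0.006, 0, 0, 0, 0, 0.05, 0, 0.006, 0, 0, 0, 0, 0.05, 0, 0, 0, 0, 0, 0, 0.05]}}

```text
clock: 41.55
tcp_pos: [0.5529, 0.3195, 0.1371]
tcp_rot: [0.825, -0.535, 0.098, -0.152]
wrist_force: [1.1, -0.4, 4.9]
gripper_width: 0.0523
finger_force: 43.1
```

{"op": "arm_command", "data": {"targets": [0, 0.006, 0, 0, 0, 0, 0.05, 0, 0, 0, 0, 0, 0, 0.05]}}

```text
clock: 41.8
tcp_pos: [0.5519, 0.319, 0.1366]
tcp_rot: [0.825, -0.535, 0.098, -0.152]
wrist_force: [0.3, 0.7, 5.7]
gripper_width: 0.0525
finger_force: 43.2
```

```bash
python3 - <<'E'
from h import *
where("narrow",4.5)
E
```

```text
t 41.8 corner in batten frame mm [3.3 0.2 0. ] slope 20.85 yaw 24.03 F roof frame [3.6 0.5 4.5] w 0.0525
```

{"op": "arm_command", "data": {"targets": [0, 0.005, 0, 0, 0, 0, 0.05, 0, 0.005, 0, 0, 0, 0, 0.05, 0, 0, 0, 0, 0, 0, 0.05]}}

```text
clock: 42.18
tcp_pos: [0.5502, 0.3182, 0.1359]
tcp_rot: [0.825, -0.535, 0.098, -0.152]
wrist_force: [0.1, -0.4, 4.8]
gripper_width: 0.0525
finger_force: 43.2
```

```bash
python3 - <<'E'
from h import *
where("narrow",4.5)
E
```

```text
t 42.17 corner in batten frame mm [1.4 0.1 0.5] slope 20.85 yaw 24.02 F roof frame [ 2.6 -0.4  4. ] w 0.0525
```

{"op": "arm_command", "data": {"targets": [0, 0.005, 0, 0, 0, 0, 0.05, 0, 0.005, 0, 0, 0, 0, 0.05, 0, 0, 0, 0, 0, 0, 0.05]}}

```text
clock: 42.55
tcp_pos: [0.5494, 0.3179, 0.1357]
tcp_rot: [0.825, -0.535, 0.099, -0.153]
wrist_force: [9.8, 1.8, 2.6]
gripper_width: 0.0524
finger_force: 42.7
```

```bash
python3 - <<'E'
from h import *
where("narrow",4.5)
E
```

```text
t 42.55 corner in batten frame mm [0.6 0.2 0.8] slope 21.0 yaw 24.09 F roof frame [ 9.5 -2.3 -3.1] w 0.0524
```

Snug against batten 3; release as before and back off.

{"op": "arm_command", "data": {"targets": [0, 0.003, 0, 0, 0, 0, 0.05, 0, 0, 0, 0, 0, 0, 0.25, 0, 0, 0, 0, 0, 0, 0.42, 0, 0, 0, 0, 0, 0, 0.42, 0, 0, -0.03, 0, 0, 0, 0.42, 0, 0, -0.1, 0, 0, 0, 0.42, 0, 0, -0.2, 0, 0, 0, 1, 0, 0, -0.25, 0, 0, 0, 1]}}

```text
clock: 43.55
tcp_pos: [0.5087, 0.2992, 0.2417]
tcp_rot: [0.825, -0.536, 0.097, -0.149]
wrist_force: [1.0, 0.7, 0.5]
gripper_width: 0.0858
finger_force: 0.0
```

{"op": "arm_command", "data": {"targets": [0, 0.2, -0.2, 0, 0, 0, 1, 0, 0.25, -0.15, 0, 0, 0, 1, 0, 0.25, -0.1, 0, 0, 0, 1, 0, 0, 0, 0, 0, 0, 1]}}

```text
clock: 44.05
tcp_pos: [0.3592, 0.2331, 0.2796]
tcp_rot: [0.826, -0.534, 0.096, -0.155]
wrist_force: [0.2, 0.5, 0.2]
gripper_width: 0.0853
finger_force: 0.0
```

```bash
python3 - <<'E'
from h import *
st()
a=vision.capture("side"); b=vision.capture("top")
cv2.imwrite("pics/c7.png",np.hstack([cv2.resize(a[180:270,230:350],(400,300),interpolation=2),cv2.resize(b[165:255,170:290],(400,300),interpolation=2)]))
Rr=RF*R.from_euler('y',-33,degrees=True); al=np.radians(33)
for n,h in (("wide",-1.),("middle",-1.),("narrow",.6)):
  e=F0+RF.apply((np.array([-68,0,60])+(S[n])*np.array([np.cos(al),0,np.sin(al)])+6*np.array([-np.sin(al),0,np.cos(al)]))/1000)
  Rs=srot(YAW,HOME[n])
  for c in("side","top"):
    for d in models.spot_point(c,n+"_strip")+models.spot_point(c,n+"_strip_nib_l"):
      q=Rr.inv().apply(w(c,d["at"])-e)*1000
      if np.linalg.norm(q)<60: print(n,c,round(d["confidence"],2),q.round(1))
E
```

```text
t 44.05 tcp [0.3592 0.2331 0.2796] q [ 1.3  -0.8  -0.58  0.27 -1.54 -0.85] F [0.2 0.5 0.2] w 0.0853 f 0.0
wide side 0.92 [-25.2   1.3   5.8]
wide side 0.95 [ -1.7 -47.3   0.5]
wide side 0.57 [ 6.3 48.1  0.9]
wide top 0.94 [ 0.4 50.4 -4.4]
wide top 0.92 [  1.8 -44.3   1.2]
middle side 0.62 [-18.4   4.6   4.7]
middle side 0.39 [43.2 -2.5  2.1]
middle side 0.84 [ 5.2 47.2  1.8]
middle side 0.66 [  3.4 -46.7  -0.5]
middle top 0.63 [-22.8  -1.    7. ]
middle top 0.85 [  0.2 -41.4  -1.5]
narrow side 0.88 [-16.2   4.3   2.4]
narrow side 0.6 [  1.3 -46.4  -0.9]
narrow side 0.89 [  1.9 -45.2   0.1]
narrow side 0.68 [ 2.7 50.6 -2.7]
narrow top 0.95 [-17.4   2.5   4.6]
narrow top 0.92 [ -1.3 -45.8   3.1]
narrow top 0.9 [-1.9 53.1  0.4]
```

View pics/c7.png

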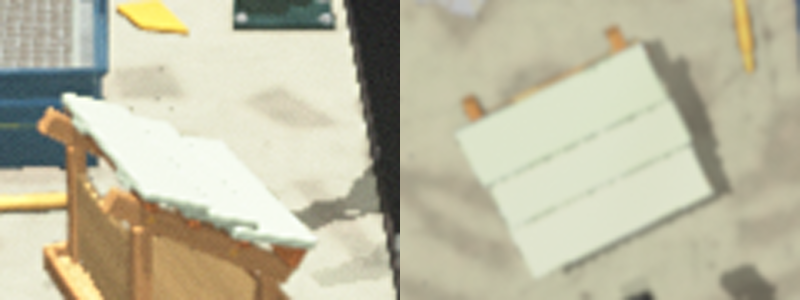

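```bash
python3 -c "
from h import *
print(job.sign_off())"
```

```text
the job is handed in; nothing more can be done
None
```

All three strips are hung in order, wide, middle, then narrow at the top. Each was drawn down until it stopped against its batten, then let go. The final pictures show them square and lapped, but camera noise is too coarse to confirm the 2 mm nib tolerance. I handed the job in at about 44 s, and no verdict came back.

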